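# Clear the sensor, then hold the jig's spring arm open

### The job

I want to load the next part into the spring-arm jig. First lift the glass-domed sensor off the jig's plate, gripping it gently (with no more than 12 N, or its glass cracks), and set it down, not drop it, upright in the blue tray and let it go. Then swing the spring arm (the orange knob is its handle) round against its spring until it rests against the red stop pin, and finish while still holding it there; leave everything else on the bench where it is.

Things in the scene. Friction and masses are not known exactly. Their poses are not given: they have to be found in the camera images.
- jig: spring-arm jig fixed to the bench: plywood plate 160 (x) x 220 (y) x 16 mm; origin at the centre of its underside, z up. The aluminium swing arm turns about a vertical pivot at (50, -50) mm in this frame. A red stop pin (12 mm diameter, 30 mm above the plate) at (-11, -38) mm ends its swing; a black pin at (64, 5) mm carries it at rest. Nothing on it is higher than 70 mm above the bench
- pivot (a point): the swing arm's pivot axis, at plate-top height (16 mm above the bench); axes as the jig's. The arm on it is an aluminium bar 16 mm wide, 112 mm long, its top 18 mm above the plate
- swing_arm (a joint): angle of the swing arm about the vertical pivot, rad. 0 = at rest, arm pointing along the jig's +y; it grows anticlockwise seen from above (from the jig's +y towards its -x) up to 1.10 rad, where it rests against the red stop pin. A spring always pulls it back to 0: about 1.8 N at the knob at rest, 4.3 N at the stop; it snaps back if let go.
- pull_knob (a point): orange upright cylindrical knob fixed on the swing arm's end, 110 mm from the pivot axis; 16 mm diameter (18 mm at the lowest few mm), 36 mm tall; this point is the centre of its underside, 34 mm above the bench, so its top is 70 mm above the bench; turns with the arm
- sensor: glass-domed sensor standing loose on the jig's plate in the way of the arm: green round base 32 mm diameter, 22 mm high, with a clear dome 24 mm diameter and 15 mm high on it (37 mm in all); about 40 g; origin at the centre of its underside, z up. Cracks if gripped with more than about 12 N (both fingers' presses together over 25 N)
- tray: blue open tray fixed to the bench, 140 (x) x 120 (y) x 25 mm outside, walls and floor 5 mm; origin at the centre of its underside
- spool: grey solder spool standing upright, 56 mm diameter, 46 mm tall; origin at centre of underside; bystander
- screwdriver: small yellow-handled screwdriver lying flat, 170 mm long; origin under its middle; bystander
- cutters: red-handled flush cutters lying flat, 115 mm long, 57 mm wide, 14 mm high; origin under the joint near the jaws; bystander
- jar: small glass jar with a white cap, 60 mm diameter, 70 mm tall; origin at centre of underside; bystander
- goggles: clear safety goggles, 150 mm wide, 130 mm deep, 46 mm high; origin under the middle of the lenses, earpieces towards its +x; bystander
- meter: yellow multimeter lying flat, 150 x 75 x 41 mm; origin at centre of underside; bystander
- mug: blue mug, 76 mm diameter, 90 mm tall, with a handle; origin at centre of underside; bystander
Not all that is in view belongs to the job. Of the things that look like the tray, the larger one is meant.

How it is judged:
On the way, in this order (a step that is already met when the one before it is completed fails the run):
1. the sensor stands upright in the blue tray, let go (x of sensor in the frame of tray between -0.06 and 0.06 m and y of sensor in the frame of tray between -0.05 and 0.05 m and height (world z) of sensor below 0.012 m and angle between sensor's own z axis and vertical below 0.15 rad and contact force between the fingers and sensor below 0.1 N and linear speed of sensor below 0.03 m/s), for 0.3 s.
2. the fingers hold the spring arm against the red stop (value of joint swing_arm above 1.04 rad and contact force between the fingers and swing_arm above 2 N), for 0.5 s.
At the end, for the whole second after the job is handed in: The swing arm stands within 0.06 rad of its stop (joint above 1.04 of 1.10 rad), the fingers bearing on it with more than 2 N, and the sensor stands upright, still and released on the blue tray's floor (all of step 1 and all of step 2); the arm keeps its last pose, push and grip.
It fails at once if the fingers grip the sensor with more than 12.5 N (both fingers together over 25 N) (contact force between the fingers and sensor above 25 N).
It fails at once if the sensor is dropped (falls free from more than about 25 mm) (linear speed of sensor above 0.7 m/s and contact force between the fingers and sensor below 0.05 N).
It fails at once if the sensor is tipped over (angle between sensor's own z axis and vertical above 0.8 rad).
It fails at once if another thing on the bench is shoved away by more than 30 mm (distance of any of spool, screwdriver, cutters, jar, goggles, meter, mug from where it was at the start of the episode above 0.03 m).
It also fails if it takes over 54 s, if anything falls off the work surface, if the arm or the gripper's body presses on something with over 40 N, if the wrist force passes 120 N, or if a joint passes its speed limit or range.

### The arm

A 6-joint arm with a two-finger parallel gripper is mounted at the origin on the work surface. World frame = base frame: x ahead of the robot, y to its left, z up, the work surface at z = 0. Lengths are in m, angles in rad, forces in N, time in s.
With the tool pointing down it reaches from about 0.375 to 0.9 m from the base axis. Payload 3.1 kg.
Tool frame: the origin (TCP) lies at the very end of the fingers, on their centre line; the grasp point (between the pads) lies 19 mm behind it; z points along the fingers, y is the direction in which the jaws open and shut (so a half turn about z gives the same grasp; the last joint's range is limited). The gripper opens to 87 mm and grips with 3 to 60 N. Pads are 19 mm wide; open, the fingers measure 117 mm over their backs; the gripper's body (75 mm by 190 mm) begins 51 mm behind the grasp point.
Start: joints at [-1.415, 0.527, 1.433, -0, 1.181, -0.178], TCP at [0.205, -0.59, 0.193] pointing down, gripper open.
Joint ranges: [-3.08, 3.08], [-0.75, 2.2], [0.22, 2.44], [-1.43, 4.57], [0, 2.65], [-2.85, 2.85]. Speed limits (rad/s): [2.79, 2.79, 3.14, 3.14, 3.14, 3.14].

### API

Orientations are given as a unit quaternion [x, y, z, w].
In Python, from rig import robot gives the robot as it stands. The module is installed in compiled form; this text tells all that it offers.
- The arm moves only by the tool send_rows, never from a script. Its argument "deltas" is a list of rows, each an object of numbers: "tx", "ty", "tz": the shift along the tool's x, y, z in cm; "rx", "ry", "rz": the turn, a rotation vector about the tool's x, y, z in rad. A call has 1 to 5 rows; each row is the pose to reach, as a shift and turn from the pose commanded when the call began, along the tool's axes at that moment; what a row does not reach only later rows make up. A row lasts 1/12 s, in which the tool goes at most 41.7 mm and 7.16 degrees, less where a joint would pass 70% of its speed; a pose out of reach is approached as far as the arm can. A call with a gripper value outside its range is refused whole. "claw" is the finger opening in cm, from 0 to 8.7, set as the call begins (left out, the last holds). The fingers move at their own pace and stop on an object; "squeeze" is the grip in N (left out, the last holds). Time passes only in rows, so rows that repeat a pose let the fingers close. It gives the time, the measured TCP pose, the force and the opening at its end, in the units of the state.
- robot.get_obs(): the state, without advancing time (a new reading comes with each control period).
- robot.camera(name): name is "scene" or "top"; returns a dict with "color" (384x512x3 uint8, red, green, blue), "z_map" (384x512 float32, m along the optical axis (not along the pixel's ray), 0 where there is no reading), "intrinsics" (3x3 intrinsics, pixels), "R" (3x3) and "t" (3): a world point X has camera coordinates R X + t. Camera axes: x right, y down, z forward; pixel columns grow to the right and rows downward; lengths in m; the calibration is good to about 2 mm. A picture is of the moment at which its call begins.
- robot.hand_in(): hands the job in, once; it reports no verdict.
Trained networks look in the newest picture that a camera, given by its name, has taken for a name from the list of things; names that differ only in an ending like _2 or _b are one class to them, and where a whole thing is asked for, a point or a joint stands for the part that bears it (a point fixed in the world has none). Each returns a list of dicts, best first, with "p" (0 to 1); they miss things now and then, are a little off and sometimes report something else, mostly with a low value. They report only what shows in the picture. A call takes as long as a camera call. They do not tell look-alikes from the thing itself.
- robot.outline_of(label, camera): "pixels" (384x512 bool, what is visible of it) and "xy" ([column, row] in pixels, amid what is visible of it).
- robot.tip_of(label, camera): "xy" ([column, row] in pixels: a listed point, or the origin of a listed thing).
The state is a dict: "time": time; "q": joint angles; "joint_velocities": joint speeds; "joint_torque": joint torques, N m; "position": TCP position; "tool_rot": TCP orientation; "ft_force": force on the tool from outside, world axes, zero at the start; "moment": the same for the moment, N m; "grip_width": finger opening in m.
Only numpy, scipy, OpenCV 4.12 (cv2) and the standard library are available. Lean on these libraries where they do the work, as an engineer would, in place of code of your own. Each camera call takes 0.05 s, during which the arm holds its last target.

## Working session

There is one attempt and no reset: what is moved stays moved. The work goes in short steps, Python scripts to look and compute and a tool call to move; the robot and the scene stay as the last step left them, time stands still between calls to the robot, and variables do not carry over. Pictures are saved under pics/ and viewed, and the job is handed in when it is done.

Besides the shell and the picture viewer there is one more tool, called after "Emit:" by a JSON object that holds its "api" and its "payload", one argument or row to a line. send_rows: Moves the arm, as the interface text tells. Its arguments: {"type":"object","properties":{"deltas":{"type":"array","items":{"type":"object","properties":{"tx":{"type":"number"},"ty":{"type":"number"},"tz":{"type":"number"},"rx":{"type":"number"},"ry":{"type":"number"},"rz":{"type":"number"}}}},"claw":{"type":"number"},"squeeze":{"type":"number"}},"required":["deltas"]}

```bash
mkdir -p pics; cat > h.py <<'E'
import numpy as np, cv2
from rig import robot
from scipy.spatial.transform import Rotation as Ro
def w(c,u,v,z=None,d=None):
    K,R,t=np.array(c['intrinsics']),np.array(c['R']),np.array(c['t'])
    r=np.linalg.inv(K)@np.array([u,v,1.]); 
    if d is not None: return R.T@(r*d-t)
    o=-R.T@t; k=R.T@r; return o+k*(z-o[2])/k[2]
def cloud(c):
    K,R,t=np.array(c['intrinsics']),np.array(c['R']),np.array(c['t'])
    v,u=np.mgrid[0:384,0:512]; r=np.stack([u,v,np.ones_like(u)],-1)@np.linalg.inv(K).T
    return (r*c['z_map'][...,None]-t)@R
def px(c,X):
    p=np.array(c['R'])@X+c['t']; p=np.array(c['intrinsics'])@p; return p[:2]/p[2]
E
python3 - <<'E'
from h import *
ims=[]
for n in ('top','scene'):
    c=robot.camera(n); cv2.imwrite(f'pics/{n}0.png',cv2.resize(c['color'][...,::-1],(800,600)))
    P=cloud(c)
    for l in ['jig','pivot','pull_knob','sensor','tray','swing_arm']:
        for o in robot.tip_of(l,n)[:3]:
            u,v=o['xy']; print(n,'tip',l,round(o['p'],2),np.round([u,v]),'z0',w(c,u,v,0).round(3),'d',P[int(v),int(u)].round(3))
        for o in robot.outline_of(l,n)[:3]:
            m=o['pixels']; print(n,'out',l,round(o['p'],2),np.round(o['xy']),m.sum(),np.nanmedian(P[m],0).round(3))
print(robot.get_obs())
E
```

```text
top tip jig 0.62 [295. 198.] z0 [ 0.51  -0.169  0.   ] d [ 0.511 -0.167  0.019]
top tip jig 0.41 [229. 136.] z0 [0.751 0.078 0.   ] d [ 0.752  0.081 -0.002]
top out jig 0.71 [299. 200.] 2394 [ 0.507 -0.187  0.015]
top out jig 0.15 [199. 192.] 1235 [0.531 0.185 0.005]
top tip pivot 0.73 [297. 200.] z0 [ 0.503 -0.176  0.   ] d [ 0.501 -0.167  0.044]
top tip pivot 0.67 [315. 184.] z0 [ 0.566 -0.245  0.   ] d [ 0.562 -0.232  0.055]
top out pivot 0.72 [305. 200.] 2502 [ 0.507 -0.187  0.015]
top tip pull_knob 0.69 [283. 188.] z0 [ 0.549 -0.125  0.   ] d [ 0.543 -0.118  0.069]
top out pull_knob 0.53 [303. 185.] 172 [ 0.557 -0.192  0.037]
top tip sensor 0.56 [294. 204.] z0 [ 0.488 -0.166  0.   ] d [ 0.487 -0.159  0.045]
top out sensor 0.57 [297. 204.] 64 [ 0.49  -0.162  0.04 ]
top out sensor 0.47 [302. 182.] 154 [ 0.557 -0.188  0.036]
top tip tray 0.73 [199. 244.] z0 [0.345 0.19  0.   ] d [ 0.346  0.193 -0.   ]
top tip tray 0.67 [198. 194.] z0 [0.529 0.192 0.   ] d [0.53  0.193 0.006]
top out tray 0.86 [197. 243.] 778 [0.339 0.203 0.003]
top out tray 0.8 [199. 193.] 1259 [0.53  0.186 0.005]Traceback (most recent call last):
  File "<stdin>", line 7, in <module>
ValueError: it knows: cutters, goggles, jar, jig, meter, mug, pivot, pull_knob, screwdriver, sensor, spool, tray
```

```bash

python3 - <<'E'
from h import *
for n in ('top','scene'):
    c=robot.camera(n); cv2.imwrite(f'pics/{n}0.png',cv2.resize(c['color'][...,::-1],(800,600)))
    if n=='scene':
      P=cloud(c)
      for l in ['jig','pivot','pull_knob','sensor','tray']:
        for o in robot.tip_of(l,n)[:3]:
            u,v=o['xy']; print(n,'tip',l,round(o['p'],2),np.round([u,v]),'z0',w(c,u,v,0).round(3),'d',P[int(v),int(u)].round(3))
        for o in robot.outline_of(l,n)[:3]:
            m=o['pixels']; print(n,'out',l,round(o['p'],2),np.round(o['xy']),m.sum(),np.nanmedian(P[m],0).round(3))
    else:
      cv2.imwrite('pics/topjig.png',cv2.resize(c['color'][150:250,240:360,::-1],(720,600),interpolation=cv2.INTER_CUBIC))
o=robot.get_obs();print(o)
E
```

```text
scene tip jig 0.91 [190. 232.] z0 [ 0.505 -0.192  0.   ] d [ 0.521 -0.202  0.02 ]
scene tip jig 0.32 [218. 221.] z0 [ 0.52  -0.099 -0.   ] d [ 0.552 -0.121  0.039]
scene out jig 0.7 [188. 230.] 3215 [ 0.527 -0.206  0.019]
scene out jig 0.16 [193. 220.] 121 [ 0.502 -0.173  0.041]
scene tip pivot 0.62 [191. 246.] z0 [ 0.554 -0.221  0.   ] d [ 0.578 -0.236  0.032]
scene out pivot 0.7 [187. 232.] 3235 [ 0.527 -0.21   0.019]
scene tip pull_knob 0.65 [191. 246.] z0 [ 0.553 -0.22   0.   ] d [ 0.578 -0.236  0.032]
scene tip pull_knob 0.56 [219. 220.] z0 [ 0.521 -0.097  0.   ] d [ 0.553 -0.119  0.038]
scene tip pull_knob 0.3 [ 92. 259.] z0 [ 0.417 -0.45   0.   ] d [ 0.457 -0.457  0.039]
scene out pull_knob 0.79 [201. 237.] 350 [ 0.56  -0.189  0.041]
scene out pull_knob 0.59 [278. 230.] 380 [ 0.694 -0.012  0.047]
scene tip sensor 0.57 [194. 223.] z0 [ 0.48  -0.158  0.   ] d [ 0.507 -0.174  0.032]
scene tip tray 0.92 [294. 181.] z0 [0.529 0.207 0.   ] d [0.531 0.202 0.007]
scene tip tray 0.8 [254. 157.] z0 [0.334 0.201 0.   ] d [0.339 0.192 0.01 ]
scene tip tray 0.58 [330. 137.] z0 [0.425 0.506 0.   ] d [0.458 0.459 0.035]
scene out tray 0.97 [291. 183.] 1196 [0.529 0.185 0.011]
scene out tray 0.96 [255. 156.] 564 [0.342 0.203 0.01 ]
{'time': 1.15, 'q': array([-1.41554165e+00,  5.27486590e-01,  1.43269819e+00, -2.28399842e-06,
        1.18139489e+00, -1.78513314e-01]), 'joint_velocities': array([-0.00096806,  0.00023713, -0.00103536,  0.00108118,  0.00136944,
       -0.00073115]), 'joint_torque': array([-2.76256997e-04, -4.40020967e+01, -1.76986742e+01,  6.33199001e-02,
        5.05570311e-02, -3.99514704e-05]), 'position': array([ 0.20476965, -0.59048316,  0.19305722]), 'tool_rot': array([ 9.86107083e-01,  1.66110871e-01, -1.13189603e-06,  6.47615334e-06]), 'ft_force': array([0.37789442, 0.27213924, 0.19773506]), 'moment': array([ 0.01184767, -0.02719889,  0.03006301]), 'grip_width': 0.0871301268455209}
```

View pics/top0.png

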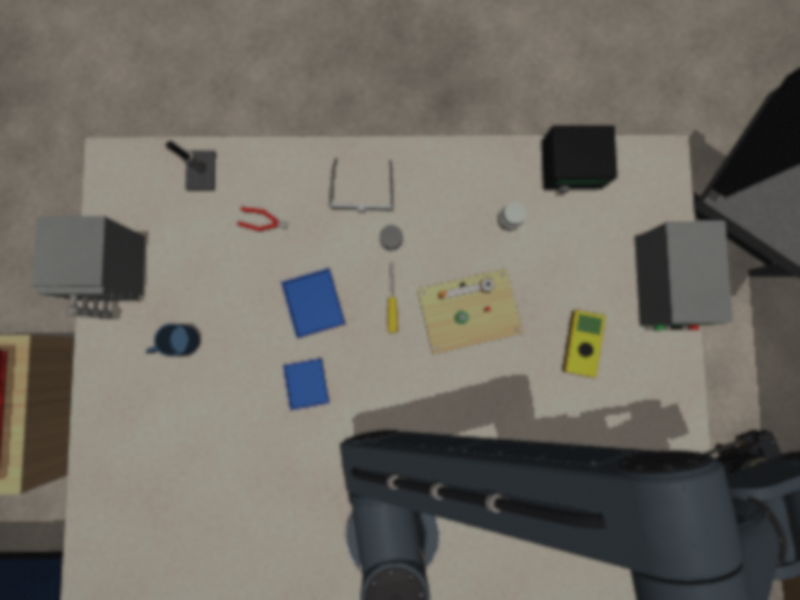

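View pics/topjig.png

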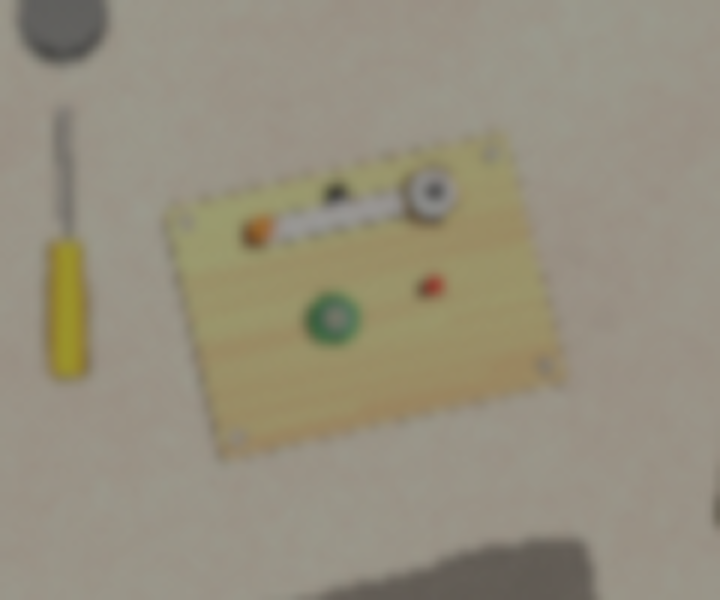

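View pics/scene0.png

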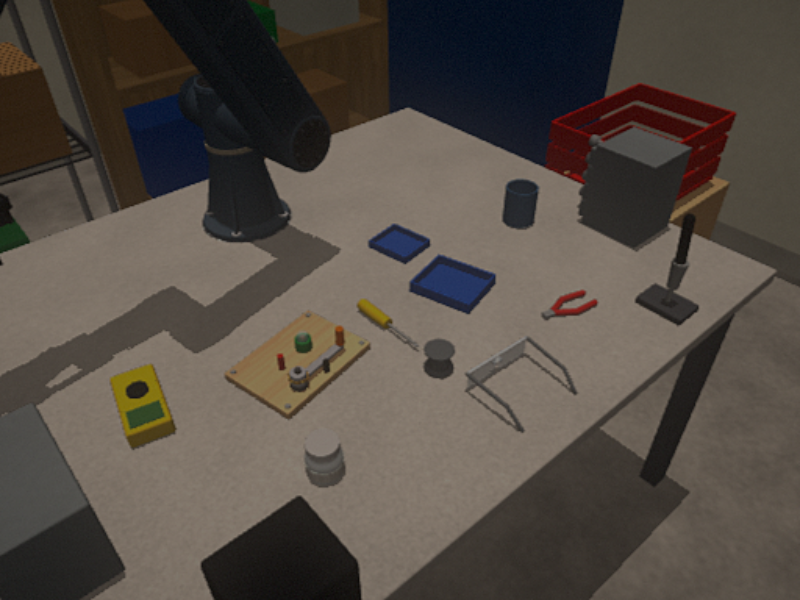

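Top view (512x384 px): the sensor is the green disc with a dome at (295,203). The orange knob is at (283,188), the red pin at (311,198), the black pin at (296,182) and the pivot at (312,182). There are two blue trays, the larger at (199,193), which is the one meant, and a smaller one at (199,244). Two more things could be mistaken for the knob: the red pin and the orange screwdriver handle. Next I measure precisely.

```bash

python3 - <<'E'
from h import *
c=robot.camera('top'); im=c['color'].astype(int); hsv=cv2.cvtColor(c['color'],cv2.COLOR_RGB2HSV)
f=lambda z: (lambda u,v: w(c,u,v,z))
# jig via fit to corners
o=[o for o in robot.outline_of('jig','top')][0]; m=o['pixels'].astype(np.uint8)
m=cv2.morphologyEx(m,cv2.MORPH_CLOSE,np.ones((9,9)))
pts=np.argwhere(m)[:,::-1]; W=np.array([w(c,u,v,.016)[:2] for u,v in pts]).astype(np.float32)
print('jig rect',cv2.minAreaRect(W*1000), W.mean(0))
r=[(165,207),(505,130),(565,383),(220,457)]
C=np.array([w(c,240+x/6-.42,150+y/6-.42,.016)[:2] for x,y in r]); print(C.round(4),C.mean(0))
# model corners order: TL in image = far-left => jig (+x,+y), TR (+x,-y), BR (-x,-y), BL(-x,+y)
M=np.array([(80,110),(80,-110),(-80,-110),(-80,110)])/1e3
mm=M.T@(C-C.mean(0)); a=np.arctan2(mm[0,1]-mm[1,0],mm.trace()); print('yaw',a)
Rz=np.array([[np.cos(a),-np.sin(a)],[np.sin(a),np.cos(a)]]); print('resid',(M@Rz.T+C.mean(0)-C).round(4))
for n,p in dict(pivot=(50,-50),red=(-11,-38),black=(64,5),knob=(50,60)).items(): 
    print(n,(Rz@np.array(p)/1e3+C.mean(0)).round(4))
def blob(mask,z,reg,name):
    k=np.zeros_like(mask);x0,x1,y0,y1=reg;k[y0:y1,x0:x1]=mask[y0:y1,x0:x1]
    q=np.argwhere(k).mean(0)[::-1];print(name,k.sum(),q.round(1),w(c,*q,z).round(4)); return k
H,S,V=hsv[...,0],hsv[...,1],hsv[...,2]
jr=(265,340,165,235)
blob((H>45)&(H<90)&(S>70),.032,jr,'green');
blob(((H<16)|(H>172))&(S>130),.06,(265,290,175,200),'orange')
blob(((H<8)|(H>172))&(S>110),.046,(300,330,185,210),'red')
k=blob((H>105)&(H<130)&(S>140),.02,(170,230,160,225),'tray')
T=np.array([w(c,u,v,.025)[:2] for v,u in np.argwhere(k)],np.float32); print('tray rect',cv2.minAreaRect(T*1000))
# scene cam
s=robot.camera('scene');hs=cv2.cvtColor(s['color'],cv2.COLOR_RGB2HSV);c0=c;c=s
H,S,V=[hs[...,i] for i in range(3)]
blob((H>45)&(H<90)&(S>70),.03,(180,205,205,230),'green s')
blob(((H<16)|(H>172))&(S>150),.052,(208,225,205,225),'orange s')
cv2.imwrite('pics/scenejig.png',cv2.resize(s['color'][190:275,135:250,::-1],(800,591),interpolation=cv2.INTER_CUBIC))
print(w(c0,256,192,0),-np.array(c0['R']).T@c0['t'], -np.array(s['R']).T@s['t'])
P=cloud(s);k=(P[...,2]>.02)&(P[...,2]<.06)&(H>45)&(H<90)&(S>70);k[:205]=0;k[230:]=0;k[:,:180]=0;k[:,205:]=0;Q=P[k];print(Q.min(0),Q.max(0),Q.mean(0))
E
```

```text
jig rect ((685.380615234375, -2.440166473388672), (52.55915069580078, 60.98663330078125), 89.49760437011719) [ 0.68478936 -0.00329034]
[[ 0.5636 -0.0645]
 [ 0.6099 -0.2771]
 [ 0.4524 -0.3088]
 [ 0.4095 -0.0957]] [ 0.50884972 -0.18654914]
yaw 0.20397412062603032
resid [[ 0.0013  0.0019]
 [-0.0004 -0.001 ]
 [ 0.0004 -0.0016]
 [-0.0013  0.0007]]
pivot [ 0.5679 -0.2254]
red [ 0.5058 -0.226 ]
black [ 0.5705 -0.1687]
knob [ 0.5457 -0.1177]
green 21 [294.6 203.2] [ 0.4905 -0.1629  0.032 ]
orange 3 [283.  188.7] [ 0.5415 -0.1187  0.06  ]
red 3 [311.7 197.3] [ 0.5104 -0.2234  0.046 ]
tray 1058 [200.1 193.5] [0.5304 0.1834 0.02  ]
tray rect ((530.4757690429688, 182.736328125), (129.68968200683594, 110.3114013671875), 16.0008544921875)
green s 68 [193.8 220.4] [ 0.4995 -0.1699  0.03  ]
orange s 58 [216.9 214.5] [ 0.5438 -0.118   0.052 ]
[ 0.53597586 -0.02347157  0.        ] [0.41359299 0.01541267 1.32914602] [ 1.27081698 -0.59650802  0.82874661]
[ 0.489839   -0.18325434  0.02126876] [ 0.51065817 -0.15279575  0.05123994] [ 0.50358897 -0.17205232  0.03441837]
```

View pics/scenejig.png

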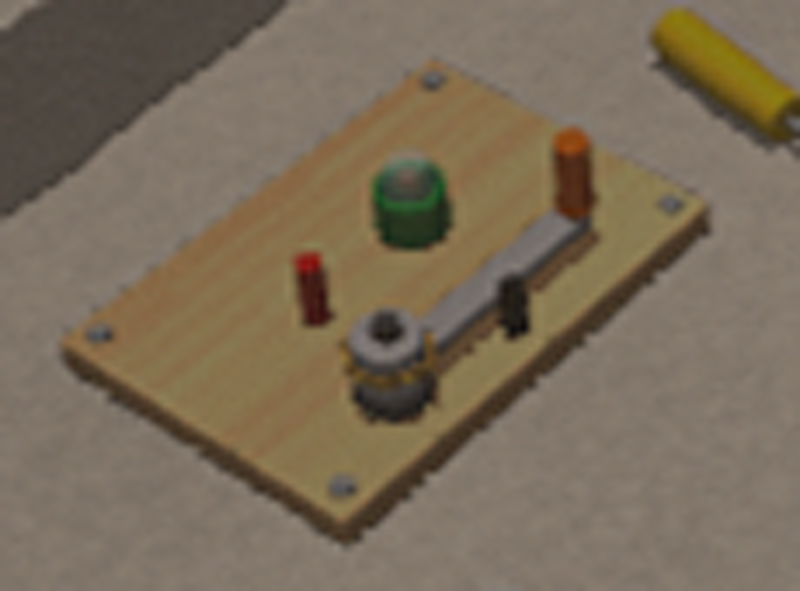

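```bash

python3 - <<'E'
from h import *
c=robot.camera('top'); s=robot.camera('scene')
k=6.957
print('top',w(c,240+333/6-.42,150+320/6-.42,.038))
print('scene rim',w(s,135+411/k-.43,190+190/k-.43,.038))
print('top knob',w(c,240+259/6-.42,150+231/6-.42,.068),'scene',w(s,135+572/k-.43,190+143/k-.43,.07))
print('red scene',w(s,135+308/k-.43,190+262/k-.43,.046))
P=cloud(s); 
for n,cc in (('top',c),('scene',s)):
    for o in robot.outline_of('sensor',n)[:2]: print(n,o['p'],o['xy'],w(cc,*o['xy'],.034))
# project model circle
for ctr in ((.493,-.1635),(.4955,-.166)):
  for n,cc in (('top',c),('scene',s)):
    im=cc['color'][...,::-1]; im=cv2.resize(im,None,fx=8,fy=8,interpolation=cv2.INTER_CUBIC)
    for z,r in ((.016,.016),(.038,.016)):
        q=np.array([px(cc,np.array([ctr[0]+r*np.cos(a),ctr[1]+r*np.sin(a),z])) for a in np.linspace(0,6.28,40)])
        cv2.polylines(im,[((q+.5)*8).astype(int)],True,(255,0,255),1)
    q=(q.mean(0)*8).astype(int); 
    cv2.imwrite(f'pics/ov_{n}_{int(ctr[0]*1e4)}.png',im[q[1]-150:q[1]+150,q[0]-200:q[0]+200])
a=[cv2.imread(f'pics/ov_{n}_{i}.png') for i in (4930,4955) for n in('top','scene')]
cv2.imwrite('pics/ov.png',np.vstack([np.hstack(a[:2]),np.hstack(a[2:])]))
E
```

```text
top [ 0.49127256 -0.16391163  0.038     ]
scene rim [ 0.49475595 -0.16605405  0.038     ]
top knob [ 0.54281667 -0.11701985  0.068     ] scene [ 0.54578322 -0.11841805  0.07      ]
red scene [ 0.51084671 -0.22550622  0.046     ]
top 0.22 [232.4, 132.8] [0.7547017  0.06249925 0.034     ]
scene 0.69 [189.3, 235.0] [ 0.54449677 -0.21488968  0.034     ]
```

View pics/ov.png

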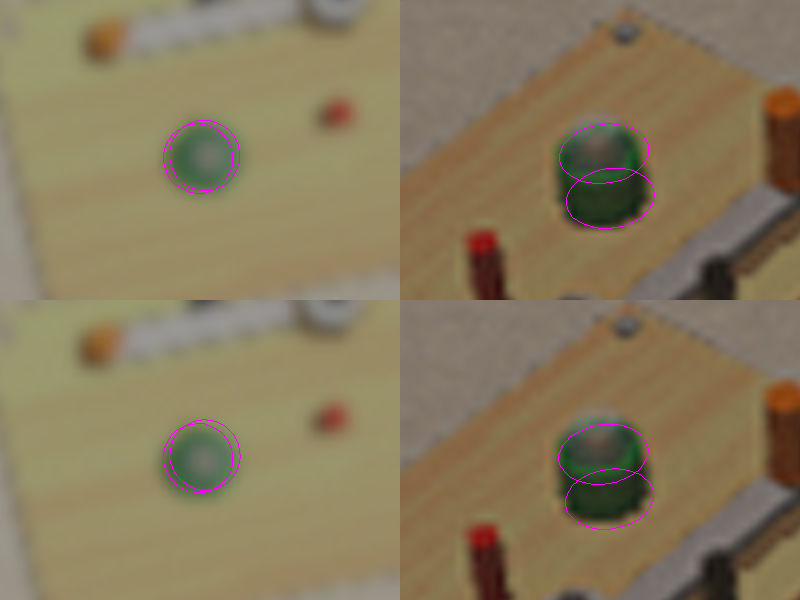

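The close crop confirms the sensor: a green base with a clear dome at about (0.493, -0.165), standing free of the arm. I grip along the jig's y axis. Now the deltas.

```bash
cat > go.py <<'E'
import sys
from h import *
def go(x,y,z,h):
    o=robot.get_obs(); R=Ro.from_quat(o['tool_rot']); d=R.inv().apply(np.array([x,y,z])-o['position'])*100
    T=Ro.from_matrix(np.array([[np.cos(h),np.sin(h),0],[np.sin(h),-np.cos(h),0],[0,0,-1]]))
    print('t',round(o['time'],2),'d cm',d.round(2),'rv',(R.inv()*T).as_rotvec().round(3),'pos',o['position'].round(4),'f',o['ft_force'].round(2),'grip',round(o['grip_width'],4))
if __name__=='__main__': go(*map(float,sys.argv[1:5]))
E
python3 go.py .493 -.165 .12 .204
```

```text
t 1.5 d cm [ 41.17 -30.76   7.31] rv [ 0.   -0.    0.13] pos [ 0.2048 -0.5905  0.1931] f [ 0.17 -0.55  0.43] grip 0.0869
```

Emit:
{"api": "send_rows", "payload": {
  "deltas": [
    {"tx": 3,"ty": -2.24},
    {"tx": 6,"ty": -4.48},
    {"tx": 9,"ty": -6.72},
    {"tx": 12,"ty": -8.96},
    {"tx": 15,"ty": -11.2}
  ],
  "claw": 5.2,
  "squeeze": 7
}}

```text
schema error: expected keys tx, ty, tz, rx, ry, rz
```

Emit:
{"api": "send_rows", "payload": {
  "deltas": [
    {"tx": 3,"ty": -2.24},
    {"tx": 6,"ty": -4.48},
    {"tx": 9,"ty": -6.72},
    {"tx": 12,"ty": -8.96},
    {"tx": 15,"ty": -11.2}
  ]
}}

```text
schema error: expected keys tx, ty, tz, rx, ry, rz
```

Emit:
{"api": "send_rows", "payload": {
  "deltas": [
    {"tx": 3,"ty": -2.24,"tz": 1.5},
    {"tx": 6,"ty": -4.48,"tz": 3},
    {"tx": 9,"ty": -6.72,"tz": 4.5},
    {"tx": 11.17,"ty": -8.36,"tz": 6,"rz": 0.07},
    {"tx": 11.17,"ty": -8.36,"tz": 7.31,"rz": 0.13}
  ]
}}

```text
schema error: expected keys tx, ty, tz, rx, ry, rz
```

```bash
python3 go.py .493 -.165 .021 .204; python3 - <<'E'
from h import *
c=robot.camera('scene');cv2.imwrite('pics/s1.png',cv2.resize(c['color'][150:275,135:300,::-1],(792,600),interpolation=cv2.INTER_CUBIC))
E
```

```text
t 1.5 d cm [ 41.17 -30.76  17.21] rv [ 0.   -0.    0.13] pos [ 0.2048 -0.5905  0.1931] f [ 0.17 -0.55  0.43] grip 0.0869
```

View pics/s1.png

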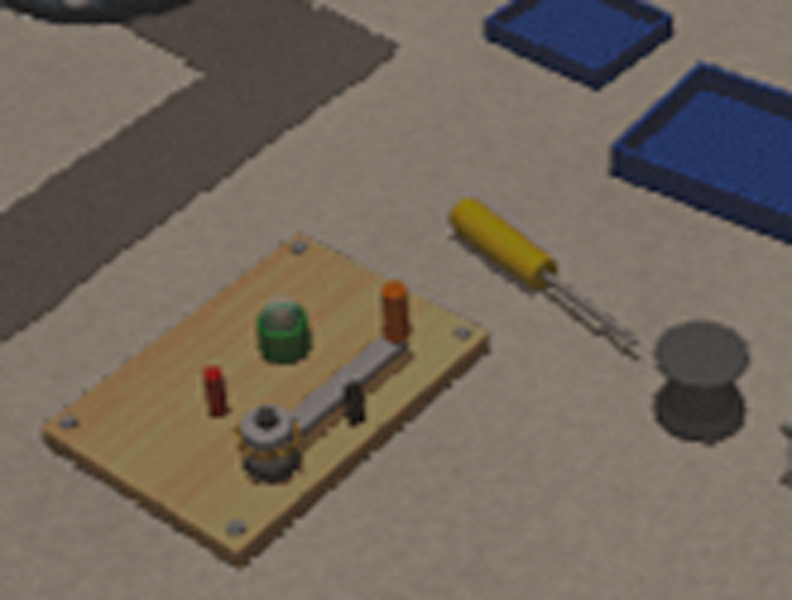

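All six keys are needed in every row. Nothing has moved yet: the picture shows the sensor (283,330) and the knob (396,312) in place.

Emit:
{"api": "send_rows", "payload": {
  "deltas": [
    {"tx": 3,"ty": -2.24,"tz": 0,"rx": 0,"ry": 0,"rz": 0},
    {"tx": 6,"ty": -4.48,"tz": 0,"rx": 0,"ry": 0,"rz": 0},
    {"tx": 9,"ty": -6.72,"tz": 0,"rx": 0,"ry": 0,"rz": 0},
    {"tx": 12,"ty": -8.96,"tz": 0,"rx": 0,"ry": 0,"rz": 0},
    {"tx": 15,"ty": -11.2,"tz": 0,"rx": 0,"ry": 0,"rz": 0}
  ],
  "claw": 5.2,
  "squeeze": 7
}}

```text
time: 1.97
position: [0.3105, -0.4341, 0.1931]
tool_rot: [0.986, 0.166, 0.0, 0.0]
ft_force: [-0.0, -0.1, 0.3]
grip_width: 0.0616
```

Emit:
{"api": "send_rows", "payload": {
  "deltas": [
    {"tx": 3,"ty": -2.24,"tz": 0,"rx": 0,"ry": 0,"rz": 0},
    {"tx": 6,"ty": -4.48,"tz": 0,"rx": 0,"ry": 0,"rz": 0},
    {"tx": 9,"ty": -6.72,"tz": 0,"rx": 0,"ry": 0,"rz": 0},
    {"tx": 12,"ty": -8.96,"tz": 0,"rx": 0,"ry": 0,"rz": 0},
    {"tx": 15,"ty": -11.2,"tz": 0,"rx": 0,"ry": 0,"rz": 0}
  ]
}}

```text
time: 2.38
position: [0.4157, -0.279, 0.1933]
tool_rot: [0.986, 0.166, 0.0, 0.0]
ft_force: [0.9, 0.0, 0.4]
grip_width: 0.0518
```

```bash
python3 go.py .493 -.165 .12 .204
```

```text
t 2.38 d cm [11.03 -8.25  7.33] rv [ 0.001 -0.     0.129] pos [ 0.4157 -0.279   0.1933] f [0.95 0.03 0.4 ] grip 0.0518
```

Emit:
{"api": "send_rows", "payload": {
  "deltas": [
    {"tx": 3,"ty": -2.2,"tz": 0,"rx": 0,"ry": 0,"rz": 0},
    {"tx": 6,"ty": -4.5,"tz": 1.5,"rx": 0,"ry": 0,"rz": 0},
    {"tx": 9,"ty": -6.7,"tz": 3.5,"rx": 0,"ry": 0,"rz": 0.07},
    {"tx": 11,"ty": -8.2,"tz": 6,"rx": 0,"ry": 0,"rz": 0.13},
    {"tx": 11,"ty": -8.2,"tz": 7.3,"rx": 0,"ry": 0,"rz": 0.13}
  ]
}}

```text
time: 2.8
position: [0.4931, -0.1625, 0.1184]
tool_rot: [0.995, 0.103, -0.0, -0.001]
ft_force: [-0.6, -0.3, 0.2]
grip_width: 0.0521
```

Emit:
{"api": "send_rows", "payload": {
  "deltas": [
    {"tx": 0,"ty": 0,"tz": 0,"rx": 0,"ry": 0,"rz": 0},
    {"tx": 0,"ty": 0,"tz": 0,"rx": 0,"ry": 0,"rz": 0}
  ]
}}

```text
time: 2.97
position: [0.4917, -0.1667, 0.1197]
tool_rot: [0.995, 0.102, -0.001, -0.0]
ft_force: [0.5, -0.6, -0.0]
grip_width: 0.0521
```

```bash
python3 go.py .493 -.165 .021 .204; python3 - <<'E'
from h import *
c=robot.camera('scene');cv2.imwrite('pics/s2.png',cv2.resize(c['color'][150:275,135:300,::-1],(792,600),interpolation=cv2.INTER_CUBIC))
E
```

```text
t 2.97 d cm [ 0.17 -0.13  9.87] rv [-0.001  0.001  0.001] pos [ 0.4917 -0.1667  0.1197] f [ 0.46 -0.56 -0.04] grip 0.0521
```

View pics/s2.png

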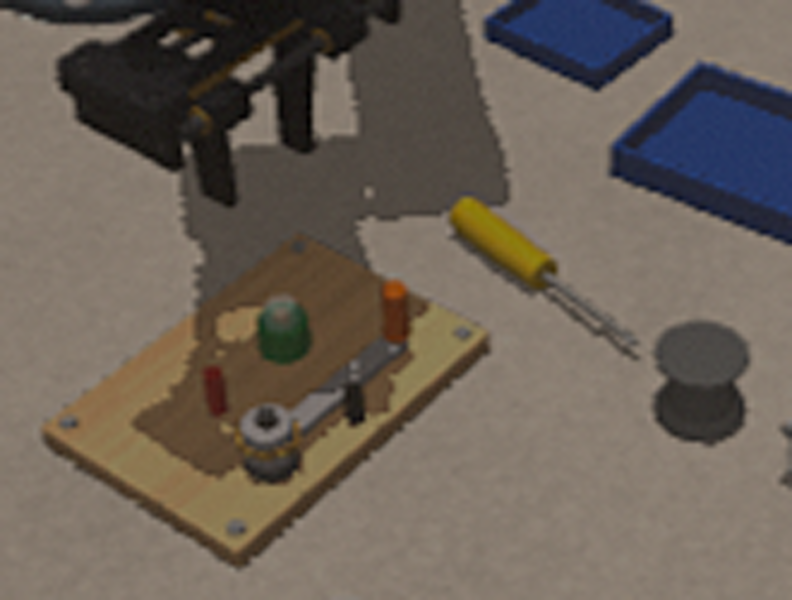

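The gripper hangs above the sensor with its fingers either side (fingertips at (225,195) and (298,145)), and everything is still in place. I descend.

Emit:
{"api": "send_rows", "payload": {
  "deltas": [
    {"tx": 0.1,"ty": -0.1,"tz": 2.5,"rx": 0,"ry": 0,"rz": 0},
    {"tx": 0.1,"ty": -0.1,"tz": 5,"rx": 0,"ry": 0,"rz": 0},
    {"tx": 0.1,"ty": -0.1,"tz": 7.5,"rx": 0,"ry": 0,"rz": 0},
    {"tx": 0.1,"ty": -0.1,"tz": 9,"rx": 0,"ry": 0,"rz": 0},
    {"tx": 0.1,"ty": -0.1,"tz": 9.8,"rx": 0,"ry": 0,"rz": 0}
  ]
}}

```text
time: 3.43
position: [0.4924, -0.1671, 0.0215]
tool_rot: [0.995, 0.101, -0.0, -0.0]
ft_force: [-0.3, -0.5, 0.4]
grip_width: 0.0519
```

Emit:
{"api": "send_rows", "payload": {
  "deltas": [
    {"tx": 0,"ty": 0,"tz": 0,"rx": 0,"ry": 0,"rz": 0},
    {"tx": 0,"ty": 0,"tz": 0,"rx": 0,"ry": 0,"rz": 0}
  ]
}}

```text
time: 3.6
position: [0.4933, -0.167, 0.0229]
tool_rot: [0.995, 0.101, 0.001, 0.001]
ft_force: [-0.5, -0.4, 1.1]
grip_width: 0.052
```

```bash
python3 go.py .493 -.165 .021 .204; python3 - <<'E'
from h import *
c=robot.camera('scene');cv2.imwrite('pics/s3.png',cv2.resize(c['color'][170:270,135:255,::-1],(720,600),interpolation=cv2.INTER_CUBIC))
E
```

```text
t 3.6 d cm [ 0.01 -0.2   0.19] rv [ 0.001 -0.001 -0.001] pos [ 0.4933 -0.167   0.0229] f [-0.46 -0.42  1.06] grip 0.052
```

View pics/s3.png

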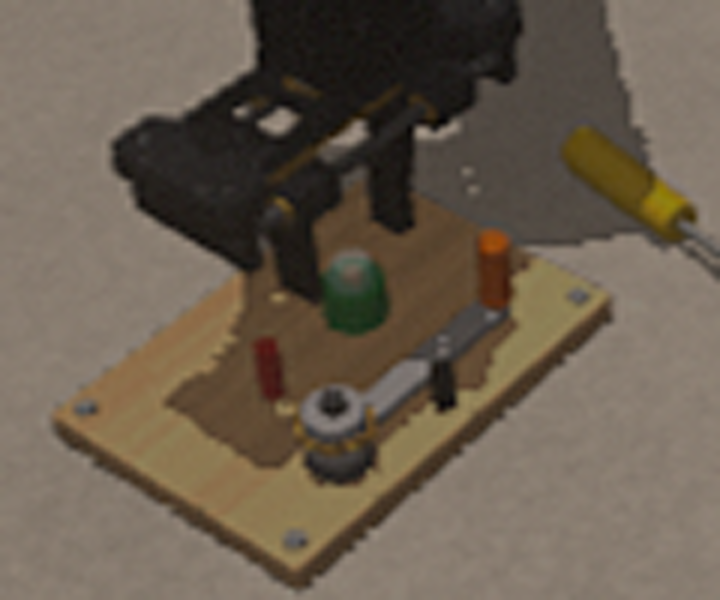

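```bash
python3 - <<'E'
from h import *
c=robot.camera('scene'); S=10
x0,y0=165,190
im=cv2.resize(c['color'][y0:y0+60,x0:x0+75,::-1],None,fx=S,fy=S,interpolation=cv2.INTER_CUBIC)
im=cv2.convertScaleAbs(im,alpha=1.6)
d=lambda X:tuple((((px(c,np.array(X))-[x0,y0])+.5)*S).astype(int).tolist())
o=robot.get_obs();p=o['position'];R=Ro.from_quat(o['tool_rot'])
for sx in(-.0095,.0095):
  for sy in (-.026,.026): cv2.circle(im,d(p+R.apply([sx,sy,0])),4,(255,255,0),-1)
cv2.circle(im,d(p),5,(0,255,255),-1)
for z in(.016,.038): cv2.polylines(im,[np.array([d((.493+.016*np.cos(a),-.165+.016*np.sin(a),z)) for a in np.linspace(0,6.3,40)])],True,(255,0,255),1)
cv2.imwrite('pics/s4.png',im)
c=robot.camera('top');cv2.imwrite('pics/t4.png',cv2.resize(c['color'][150:250,240:360,::-1],(720,600),interpolation=cv2.INTER_CUBIC))
E
```

```text
(no output)
```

View pics/s4.png

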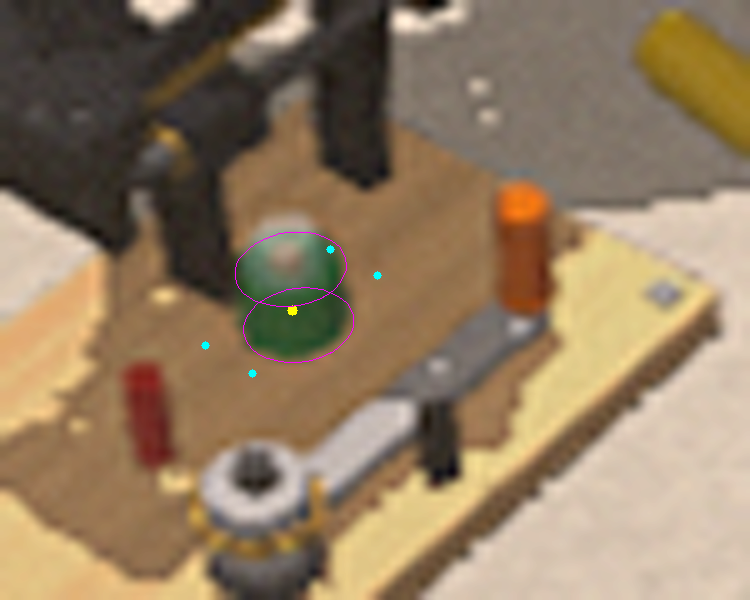

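View pics/t4.png

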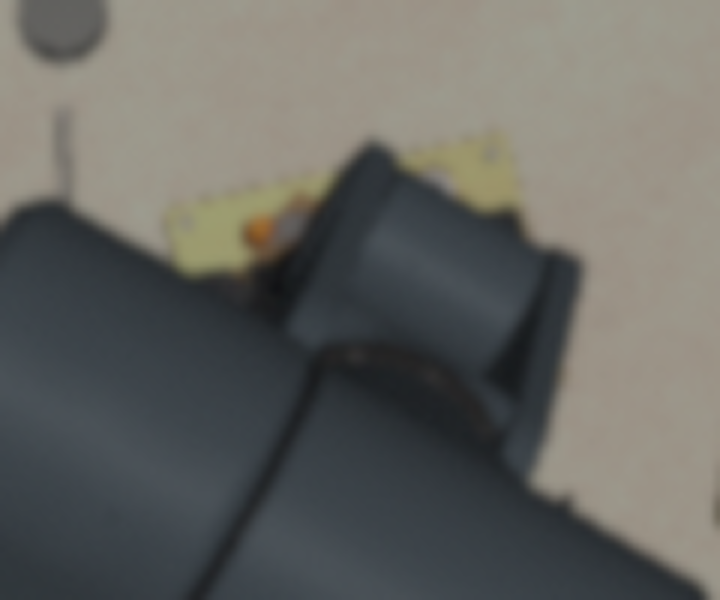

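The fingertips appear in the picture at (200,290) and (365,185), about 7 camera pixels from where the calibration puts the TCP (yellow dot). I check this with depth before closing.

```bash
python3 - <<'E'
from h import *
c=robot.camera('scene'); P=cloud(c); V=c['color'].max(2)
x0,y0=165,190
for (u,v) in ((195,290),(215,295),(205,280),(200,250),(335,165),(365,180),(375,175),(350,140)):
    uu,vv=x0+u//10,y0+v//10; print((u,v),P[vv,uu].round(4),V[vv,uu])
k=np.zeros(V.shape,bool); k[195:225,180:206]=1
k&=(V<70)&(P[...,0]>.4)&(P[...,2]>.015)&(P[...,2]<.12)
Q=P[k]; print(len(Q))
for lo,hi in ((-.25,-.17),(-.17,-.1)):
    q=Q[(Q[:,1]>lo)&(Q[:,1]<hi)]; q=q[q[:,2].argsort()]; print(len(q),q[:12].round(4))
print(robot.get_obs())
E
```

```text
(195, 290) [ 0.4665 -0.1831  0.0205] 75
(215, 295) [ 0.5094 -0.199   0.0599] 29
(205, 280) [ 0.5056 -0.1996  0.0614] 24
(200, 250) [ 0.5057 -0.1982  0.0719] 34
(335, 165) [ 0.4842 -0.1412  0.0584] 26
(365, 180) [ 0.4975 -0.1399  0.0586] 32
(375, 175) [ 0.4942 -0.1342  0.0571] 24
(350, 140) [ 0.4971 -0.1413  0.0743] 28
274
136 [[ 0.4733 -0.1774  0.0178]
 [ 0.4911 -0.1819  0.0211]
 [ 0.4948 -0.1843  0.0213]
 [ 0.4987 -0.18    0.0213]
 [ 0.4977 -0.1827  0.0223]
 [ 0.5026 -0.1789  0.0235]
 [ 0.5091 -0.1729  0.0243]
 [ 0.5078 -0.1754  0.025 ]
 [ 0.5013 -0.1778  0.0258]
 [ 0.4995 -0.18    0.0258]
 [ 0.5069 -0.1781  0.026 ]
 [ 0.4928 -0.1823  0.0265]]
137 [[ 0.4185 -0.1301  0.0175]
 [ 0.4286 -0.1478  0.018 ]
 [ 0.4402 -0.1554  0.018 ]
 [ 0.4212 -0.1282  0.0181]
 [ 0.5057 -0.1607  0.0183]
 [ 0.4551 -0.1183  0.0184]
 [ 0.4157 -0.1207  0.0185]
 [ 0.4334 -0.1508  0.0188]
 [ 0.494  -0.149   0.0189]
 [ 0.5012 -0.154   0.0189]
 [ 0.5079 -0.1657  0.019 ]
 [ 0.4743 -0.1389  0.0192]]
{'time': 3.8, 'q': array([-5.40099842e-01,  6.60063645e-01,  1.82816108e+00,  7.87534134e-07,
        6.50603150e-01,  8.27103347e-01]), 'joint_velocities': array([ 0.00233968,  0.00331831,  0.00463622,  0.00088651, -0.00085197,
        0.00058589]), 'joint_torque': array([-8.72924156e-02, -4.01084876e+01, -8.23830128e+00,  4.55401058e-02,
       -3.80871724e-02,  3.49867582e-05]), 'position': array([ 0.49359939, -0.16652259,  0.02334859]), 'tool_rot': array([9.94822283e-01, 1.01620440e-01, 1.10738516e-03, 8.27467318e-04]), 'ft_force': array([-0.54778296, -0.58757484,  0.25672032]), 'moment': array([0.04330571, 0.02830698, 0.00726714]), 'grip_width': 0.05188661540134653}
```

```bash
python3 - <<'E'
from h import *
c=robot.camera('scene'); P=cloud(c); V=c['color'].max(2)
k=(V<75)&(P[...,0]>.42)&(P[...,0]<.56)&(P[...,1]>-.32)&(P[...,1]<0)&(P[...,2]>.05)
v,u=np.where(k); Q=P[k]
h,e=np.histogram(Q[:,2],bins=np.arange(.05,.3,.01)); print(list(zip(e.round(2),h)))
for lo in np.arange(.05,.2,.01):
    q=Q[(Q[:,2]>=lo)&(Q[:,2]<lo+.01)]
    if len(q): print(round(lo,2),len(q),'x',q[:,0].min().round(3),q[:,0].max().round(3),'y',np.percentile(q[:,1],[0,10,50,90,100]).round(3))
T=P.copy(); 
x0,y0=120,120
im=cv2.resize(c['color'][y0:y0+120,x0:x0+150,::-1],None,fx=5,fy=5,interpolation=cv2.INTER_CUBIC); im=cv2.convertScaleAbs(im,alpha=2.2,beta=10)
cv2.imwrite('pics/s5.png',im)
E
```

```text
[(np.float64(0.05), np.int64(16)), (np.float64(0.06), np.int64(43)), (np.float64(0.07), np.int64(31)), (np.float64(0.08), np.int64(39)), (np.float64(0.09), np.int64(40)), (np.float64(0.1), np.int64(24)), (np.float64(0.11), np.int64(9)), (np.float64(0.12), np.int64(32)), (np.float64(0.13), np.int64(161)), (np.float64(0.14), np.int64(247)), (np.float64(0.15), np.int64(192)), (np.float64(0.16), np.int64(565)), (np.float64(0.17), np.int64(151)), (np.float64(0.18), np.int64(84)), (np.float64(0.19), np.int64(103)), (np.float64(0.2), np.int64(41)), (np.float64(0.21), np.int64(34)), (np.float64(0.22), np.int64(123)), (np.float64(0.23), np.int64(149)), (np.float64(0.24), np.int64(58)), (np.float64(0.25), np.int64(86)), (np.float64(0.26), np.int64(92)), (np.float64(0.27), np.int64(108)), (np.float64(0.28), np.int64(90))]
0.05 16 x 0.479 0.553 y [-0.202 -0.201 -0.153 -0.117 -0.116]
0.06 43 x 0.478 0.555 y [-0.203 -0.201 -0.143 -0.132 -0.118]
0.07 31 x 0.477 0.512 y [-0.203 -0.202 -0.191 -0.137 -0.135]
0.08 39 x 0.481 0.512 y [-0.205 -0.203 -0.142 -0.133 -0.128]
0.09 40 x 0.482 0.513 y [-0.207 -0.205 -0.142 -0.131 -0.127]
0.1 24 x 0.479 0.513 y [-0.206 -0.204 -0.137 -0.128 -0.126]
0.11 9 x 0.474 0.499 y [-0.14  -0.139 -0.137 -0.129 -0.126]
0.12 32 x 0.476 0.547 y [-0.258 -0.254 -0.179 -0.083 -0.077]
0.13 161 x 0.468 0.547 y [-0.259 -0.254 -0.202 -0.087 -0.076]
0.14 247 x 0.468 0.548 y [-0.263 -0.226 -0.176 -0.089 -0.074]
0.15 192 x 0.474 0.549 y [-0.265 -0.257 -0.201 -0.108 -0.068]
0.16 565 x 0.465 0.549 y [-0.266 -0.255 -0.207 -0.086 -0.069]
0.17 151 x 0.466 0.547 y [-0.266 -0.248 -0.178 -0.108 -0.072]
0.18 84 x 0.476 0.521 y [-0.188 -0.183 -0.164 -0.122 -0.112]
0.19 103 x 0.477 0.522 y [-0.187 -0.182 -0.166 -0.127 -0.116]
0.2 41 x 0.479 0.521 y [-0.188 -0.181 -0.178 -0.154 -0.122]
```

View pics/s5.png

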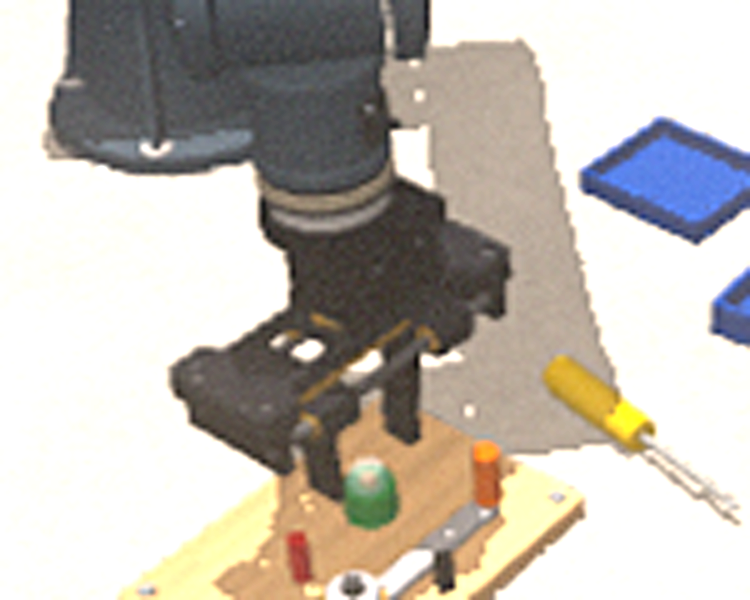

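The depth map shows the gripper body's underside at z about 0.128 and the fingertips at z about 0.058, while x and y agree. So the reported TCP height reads about 35 mm too low. I trust the camera, go down 2 cm and measure again.

Emit:
{"api": "send_rows", "payload": {
  "deltas": [
    {"tx": 0,"ty": -0.1,"tz": 1,"rx": 0,"ry": 0,"rz": 0},
    {"tx": 0,"ty": -0.1,"tz": 2,"rx": 0,"ry": 0,"rz": 0},
    {"tx": 0,"ty": -0.1,"tz": 2,"rx": 0,"ry": 0,"rz": 0},
    {"tx": 0,"ty": -0.1,"tz": 2,"rx": 0,"ry": 0,"rz": 0}
  ]
}}

```text
time: 4.18
position: [0.4916, -0.1643, 0.001]
tool_rot: [0.995, 0.102, -0.001, -0.001]
ft_force: [-0.6, 0.3, 0.9]
grip_width: 0.052
```

```bash
cat > tips.py <<'E'
from h import *
def tips(save=None,off=.035):
    c=robot.camera('scene'); P=cloud(c); V=c['color'].max(2); o=robot.get_obs(); p=o['position'];R=Ro.from_quat(o['tool_rot'])
    L=(P-p)@R.as_matrix()  # tool coords
    g=o['grip_width']/2
    for s in (-1,1):
        k=(V<60)&(abs(L[...,0])<.013)&(s*L[...,1]>g-.004)&(s*L[...,1]<g+.02)&(L[...,2]>-.09)&(L[...,2]<.03)&(P[...,2]>.012)
        q=L[k]; 
        if len(q): print('finger',s,len(q),'tool z of lowest',np.sort(q[:,2])[-6:].round(4),'y',np.percentile(q[:,1],[2,98]).round(4),'x',np.percentile(q[:,0],[2,98]).round(4))
    print(o['time'],p.round(4),o['ft_force'].round(2),o['grip_width'].round(4))
    if save:
        u,v=px(c,p+[0,0,off]).astype(int); im=c['color'][max(0,v-50):v+40,max(0,u-60):u+60,::-1]
        cv2.imwrite(save,cv2.convertScaleAbs(cv2.resize(im,None,fx=6,fy=6,interpolation=cv2.INTER_CUBIC),alpha=1.7))
if __name__=='__main__':
    import sys; tips(*sys.argv[1:2])
E
python3 tips.py pics/s6.png
```

```text
finger -1 92 tool z of lowest [-0.0363 -0.0358 -0.0353 -0.0349 -0.0329 -0.0152] y [-0.0393 -0.0246] x [-0.0075  0.0114]
finger 1 71 tool z of lowest [-0.0351 -0.0349 -0.0344 -0.0335 -0.0334 -0.0325] y [0.0263 0.0405] x [-0.0081  0.0121]Traceback (most recent call last):
  File "tips.py", line 15, in <module>
    import sys; tips(*sys.argv[1:2])
                ~~~~^^^^^^^^^^^^^^^^
  File "tips.py", line 10, in tips
    print(o['time'],p.round(4),o['ft_force'].round(2),o['grip_width'].round(4))
                                                      ^^^^^^^^^^^^^^^^^^^^^
AttributeError: 'float' object has no attribute 'round'
```

The offset holds at about 34 mm, so the true tip height is 0.035. Another 1.3 cm down.

Emit:
{"api": "send_rows", "payload": {
  "deltas": [
    {"tx": 0,"ty": 0,"tz": 0.6,"rx": 0,"ry": 0,"rz": 0},
    {"tx": 0,"ty": 0,"tz": 1.2,"rx": 0,"ry": 0,"rz": 0},
    {"tx": 0,"ty": 0,"tz": 1.2,"rx": 0,"ry": 0,"rz": 0},
    {"tx": 0,"ty": 0,"tz": 1.2,"rx": 0,"ry": 0,"rz": 0}
  ]
}}

```text
time: 4.57
position: [0.4921, -0.1647, -0.0105]
tool_rot: [0.995, 0.102, -0.0, -0.0]
ft_force: [-0.2, 0.2, 1.0]
grip_width: 0.0521
```

```bash
sed -i "s/o\['grip_width'\].round(4)/round(o['grip_width'],4)/" tips.py
python3 tips.py pics/s6.png
```

```text
finger -1 103 tool z of lowest [-0.0341 -0.0325 -0.0322 -0.0318 -0.0311 -0.0275] y [-0.0381 -0.024 ] x [-0.0095  0.0114]
finger 1 69 tool z of lowest [-0.0369 -0.0359 -0.0345 -0.0332 -0.0329 -0.0286] y [0.0266 0.0404] x [-0.0098  0.0114]
4.6167 [ 0.4923 -0.1648 -0.0102] [0.74 0.22 0.79] 0.0519
```

View pics/s6.png

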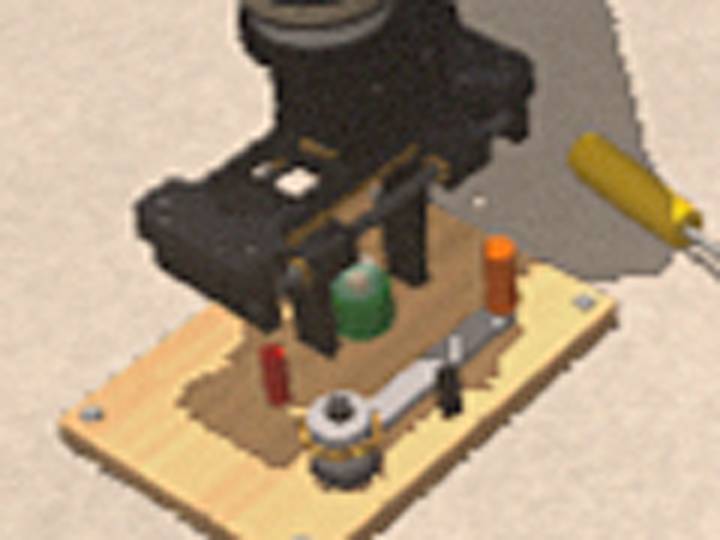

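The fingertips now flank the green base, near tip at (330,350) and far tip at (418,285). I close gently.

Emit:
{"api": "send_rows", "payload": {
  "deltas": [
    {"tx": 0,"ty": 0,"tz": 0,"rx": 0,"ry": 0,"rz": 0},
    {"tx": 0,"ty": 0,"tz": 0,"rx": 0,"ry": 0,"rz": 0},
    {"tx": 0,"ty": 0,"tz": 0,"rx": 0,"ry": 0,"rz": 0},
    {"tx": 0,"ty": 0,"tz": 0,"rx": 0,"ry": 0,"rz": 0},
    {"tx": 0,"ty": 0,"tz": 0,"rx": 0,"ry": 0,"rz": 0}
  ],
  "claw": 2.6,
  "squeeze": 5
}}

```text
time: 5.03
position: [0.4926, -0.165, -0.0098]
tool_rot: [0.995, 0.102, 0.0, 0.0]
ft_force: [0.6, -0.3, 0.3]
grip_width: 0.0322
```

Emit:
{"api": "send_rows", "payload": {
  "deltas": [
    {"tx": 0,"ty": 0,"tz": 0,"rx": 0,"ry": 0,"rz": 0},
    {"tx": 0,"ty": 0,"tz": -0.4,"rx": 0,"ry": 0,"rz": 0},
    {"tx": 0,"ty": 0,"tz": -1,"rx": 0,"ry": 0,"rz": 0},
    {"tx": 0,"ty": 0,"tz": -2,"rx": 0,"ry": 0,"rz": 0},
    {"tx": 0,"ty": 0,"tz": -3,"rx": 0,"ry": 0,"rz": 0}
  ]
}}

```text
time: 5.45
position: [0.4923, -0.1647, 0.0209]
tool_rot: [0.995, 0.102, -0.0, -0.0]
ft_force: [0.8, 0.0, -1.3]
grip_width: 0.0321
```

```bash
python3 tips.py pics/s7.png
```

```text
finger -1 90 tool z of lowest [-0.0365 -0.0364 -0.0353 -0.0326 -0.0303  0.0024] y [-0.0309 -0.0146] x [-0.01    0.0116]
finger 1 81 tool z of lowest [-0.0335 -0.0327 -0.0325 -0.0307 -0.0303 -0.0284] y [0.0127 0.0302] x [-0.0093  0.0111]
5.5 [ 0.4936 -0.1655  0.0228] [-0.33 -0.09  0.69] 0.0315
```

View pics/s7.png

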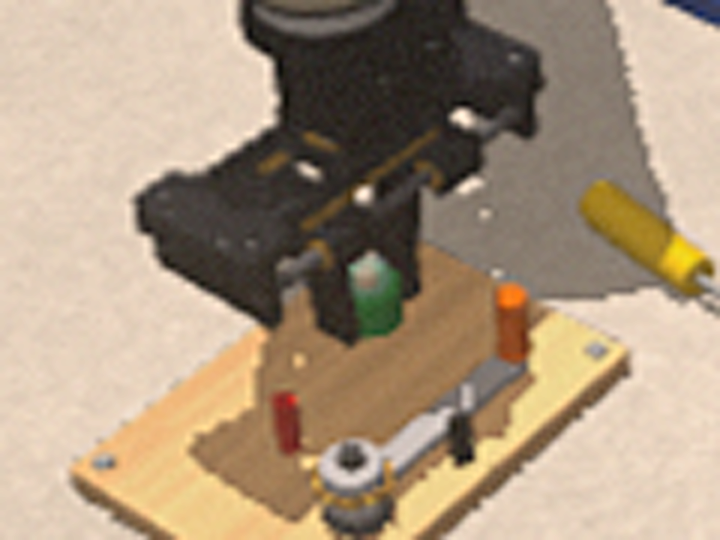

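The sensor is lifted and held at (375,295), with an opening of 32 mm. I carry it to the larger tray.

Emit:
{"api": "send_rows", "payload": {
  "deltas": [
    {"tx": 0,"ty": 0,"tz": -2,"rx": 0,"ry": 0,"rz": 0},
    {"tx": 0,"ty": 0,"tz": -5,"rx": 0,"ry": 0,"rz": 0},
    {"tx": 0.6,"ty": -2,"tz": -7,"rx": 0,"ry": 0,"rz": 0},
    {"tx": 1.6,"ty": -5,"tz": -8,"rx": 0,"ry": 0,"rz": 0},
    {"tx": 2.6,"ty": -8,"tz": -8,"rx": 0,"ry": 0,"rz": 0}
  ]
}}

```text
time: 5.92
position: [0.5041, -0.0819, 0.1034]
tool_rot: [0.995, 0.1, 0.003, 0.002]
ft_force: [0.7, 0.2, -0.6]
grip_width: 0.0315
```

Emit:
{"api": "send_rows", "payload": {
  "deltas": [
    {"tx": 1,"ty": -3,"tz": 0,"rx": 0,"ry": 0,"rz": 0},
    {"tx": 2,"ty": -6,"tz": 0,"rx": 0,"ry": 0,"rz": 0},
    {"tx": 3,"ty": -9,"tz": 0,"rx": 0,"ry": 0,"rz": 0},
    {"tx": 4,"ty": -12,"tz": 0,"rx": 0,"ry": 0,"rz": 0},
    {"tx": 5,"ty": -15,"tz": 0,"rx": 0,"ry": 0,"rz": 0}
  ]
}}

```text
time: 6.33
position: [0.5204, 0.0773, 0.1009]
tool_rot: [0.995, 0.102, 0.001, 0.0]
ft_force: [0.6, -0.3, -0.3]
grip_width: 0.0315
```

```bash
python3 go.py .5305 .183 .10 .204
```

```text
t 6.33 d cm [  3.13 -10.15   0.09] rv [ 0.    -0.001 -0.   ] pos [0.5204 0.0773 0.1009] f [ 0.64 -0.26 -0.29] grip 0.0315
```

Emit:
{"api": "send_rows", "payload": {
  "deltas": [
    {"tx": 1,"ty": -3,"tz": 0,"rx": 0,"ry": 0,"rz": 0},
    {"tx": 2,"ty": -6,"tz": 0,"rx": 0,"ry": 0,"rz": 0},
    {"tx": 2.7,"ty": -8.5,"tz": 1,"rx": 0,"ry": 0,"rz": 0},
    {"tx": 3.1,"ty": -10,"tz": 2,"rx": 0,"ry": 0,"rz": 0},
    {"tx": 3.1,"ty": -10,"tz": 3,"rx": 0,"ry": 0,"rz": 0}
  ]
}}

```text
time: 6.75
position: [0.5309, 0.1832, 0.0707]
tool_rot: [0.995, 0.104, 0.001, -0.0]
ft_force: [0.2, -0.1, -0.9]
grip_width: 0.0316
```

Emit:
{"api": "send_rows", "payload": {
  "deltas": [
    {"tx": 0,"ty": 0,"tz": 1,"rx": 0,"ry": 0,"rz": 0},
    {"tx": 0,"ty": 0,"tz": 2,"rx": 0,"ry": 0,"rz": 0},
    {"tx": 0,"ty": 0,"tz": 2,"rx": 0,"ry": 0,"rz": 0}
  ]
}}

```text
time: 7.0
position: [0.5288, 0.1786, 0.0481]
tool_rot: [0.995, 0.101, -0.002, 0.0]
ft_force: [0.3, -0.5, -0.8]
grip_width: 0.0319
```

```bash
python3 go.py .5305 .183 -.019 .204;python3 tips.py pics/s8.png
```

```text
t 7.0 d cm [ 0.29 -0.4   6.71] rv [-0.     0.004 -0.002] pos [0.5288 0.1786 0.0481] f [ 0.32 -0.5  -0.81] grip 0.0319
finger -1 35 tool z of lowest [-0.0406 -0.0398 -0.0366 -0.0357 -0.0344 -0.0306] y [-0.029  -0.0133] x [0.0009 0.0109]
finger 1 71 tool z of lowest [-0.0347 -0.0345 -0.0328 -0.0324 -0.0304 -0.0304] y [0.013  0.0323] x [-0.009   0.0108]
7.05 [0.5294 0.1786 0.0489] [ 0.37  0.06 -0.38] 0.032
```

View pics/s8.png

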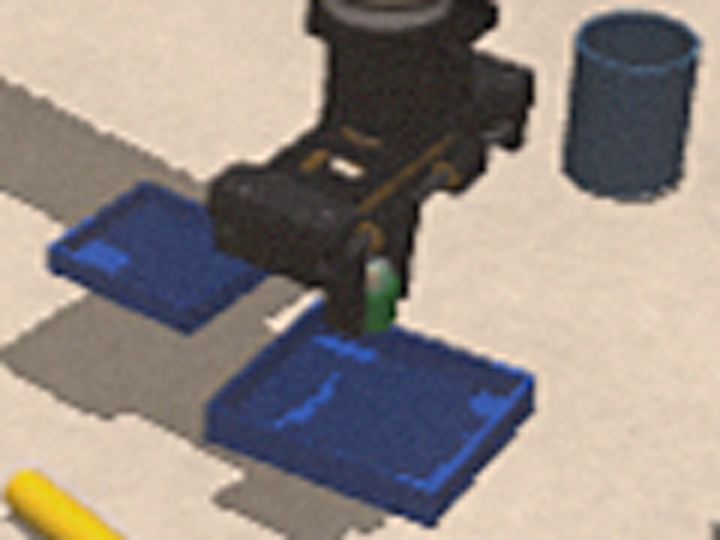

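The sensor is upright in the grip at (380,295) above the tray floor. With the bottom at 0.005 the reported height should be about -0.021. I descend 6.4 cm, then finely.

Emit:
{"api": "send_rows", "payload": {
  "deltas": [
    {"tx": 0.1,"ty": -0.3,"tz": 1.5,"rx": 0,"ry": 0,"rz": 0},
    {"tx": 0.1,"ty": -0.3,"tz": 3,"rx": 0,"ry": 0,"rz": 0},
    {"tx": 0.1,"ty": -0.3,"tz": 4.5,"rx": 0,"ry": 0,"rz": 0},
    {"tx": 0.1,"ty": -0.3,"tz": 5.6,"rx": 0,"ry": 0,"rz": 0},
    {"tx": 0.1,"ty": -0.3,"tz": 6.3,"rx": 0,"ry": 0,"rz": 0}
  ]
}}

```text
time: 7.47
position: [0.5307, 0.1822, -0.0138]
tool_rot: [0.995, 0.101, -0.001, 0.0]
ft_force: [-0.7, -0.6, -0.1]
grip_width: 0.0317
```

Emit:
{"api": "send_rows", "payload": {
  "deltas": [
    {"tx": 0,"ty": 0,"tz": 0,"rx": 0,"ry": 0,"rz": 0},
    {"tx": 0,"ty": 0,"tz": 0,"rx": 0,"ry": 0,"rz": 0}
  ]
}}

```text
time: 7.63
position: [0.531, 0.1827, -0.013]
tool_rot: [0.995, 0.101, -0.0, 0.0]
ft_force: [0.4, -0.4, 0.0]
grip_width: 0.0316
```

```bash
python3 go.py .5305 .183 -.021 .204;python3 tips.py pics/s9.png
```

```text
t 7.63 d cm [-0.04 -0.04  0.8 ] rv [-0.     0.    -0.001] pos [ 0.531   0.1827 -0.013 ] f [ 0.43 -0.38  0.  ] grip 0.0316
finger -1 27 tool z of lowest [-0.0467 -0.0433 -0.0426 -0.0371 -0.0332 -0.0247] y [-0.029  -0.0123] x [0.0035 0.0124]
finger 1 64 tool z of lowest [-0.0352 -0.0352 -0.0349 -0.0338 -0.0336 -0.0335] y [0.0125 0.0307] x [-0.0106  0.0124]
7.6833 [ 0.5314  0.1829 -0.0125] [ 1.1   0.29 -0.22] 0.0316
```

View pics/s9.png

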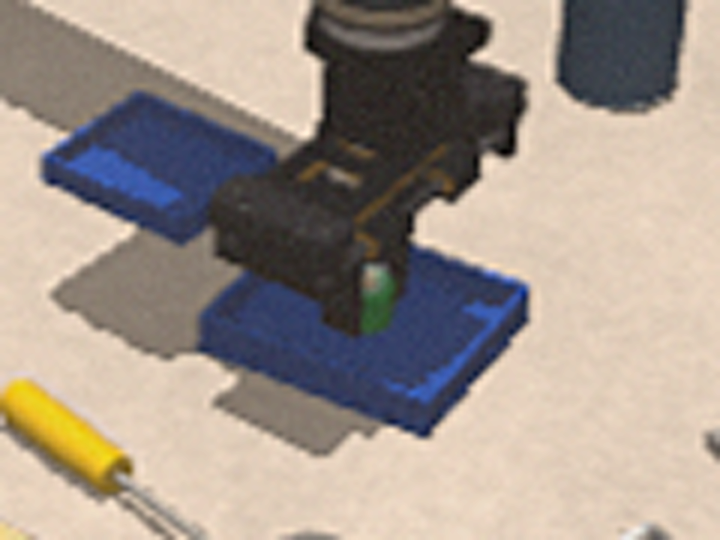

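The sensor (377,300) is upright, about 8 mm above the tray floor, with the walls clear of the fingers. Fine descent.

Emit:
{"api": "send_rows", "payload": {
  "deltas": [
    {"tx": 0,"ty": 0,"tz": 0.2,"rx": 0,"ry": 0,"rz": 0},
    {"tx": 0,"ty": 0,"tz": 0.4,"rx": 0,"ry": 0,"rz": 0},
    {"tx": 0,"ty": 0,"tz": 0.5,"rx": 0,"ry": 0,"rz": 0},
    {"tx": 0,"ty": 0,"tz": 0.6,"rx": 0,"ry": 0,"rz": 0},
    {"tx": 0,"ty": 0,"tz": 0.6,"rx": 0,"ry": 0,"rz": 0}
  ]
}}

```text
time: 8.1
position: [0.5308, 0.1832, -0.019]
tool_rot: [0.995, 0.102, -0.0, -0.0]
ft_force: [0.8, -0.6, -0.7]
grip_width: 0.0323
```

Emit:
{"api": "send_rows", "payload": {
  "deltas": [
    {"tx": 0,"ty": 0,"tz": 0.1,"rx": 0,"ry": 0,"rz": 0},
    {"tx": 0,"ty": 0,"tz": 0.1,"rx": 0,"ry": 0,"rz": 0}
  ]
}}

```text
time: 8.27
position: [0.5308, 0.1831, -0.02]
tool_rot: [0.995, 0.102, -0.0, -0.0]
ft_force: [-0.3, -0.3, -0.5]
grip_width: 0.0317
```

Emit:
{"api": "send_rows", "payload": {
  "deltas": [
    {"tx": 0,"ty": 0,"tz": 0.1,"rx": 0,"ry": 0,"rz": 0},
    {"tx": 0,"ty": 0,"tz": 0.1,"rx": 0,"ry": 0,"rz": 0}
  ]
}}

```text
time: 8.43
position: [0.5309, 0.1832, -0.0208]
tool_rot: [0.995, 0.102, 0.0, -0.0]
ft_force: [-1.0, 0.1, 0.0]
grip_width: 0.0317
```

Emit:
{"api": "send_rows", "payload": {
  "deltas": [
    {"tx": 0,"ty": 0,"tz": 0.1,"rx": 0,"ry": 0,"rz": 0},
    {"tx": 0,"ty": 0,"tz": 0.1,"rx": 0,"ry": 0,"rz": 0}
  ]
}}

```text
time: 8.6
position: [0.5311, 0.1831, -0.0213]
tool_rot: [0.995, 0.102, 0.0, -0.0]
ft_force: [-1.0, -0.1, 4.8]
grip_width: 0.0315
```

```bash
python3 - <<'E'
from h import *
c=robot.camera('scene');print(robot.get_obs()['ft_force'])
im=cv2.resize(c['color'][150:210,260:340,::-1],None,fx=10,fy=10,interpolation=cv2.INTER_CUBIC)
cv2.imwrite('pics/s10.png',cv2.convertScaleAbs(im,alpha=2))
E
```

```text
[-1.23134196 -0.20827967  5.04594966]
```

View pics/s10.png

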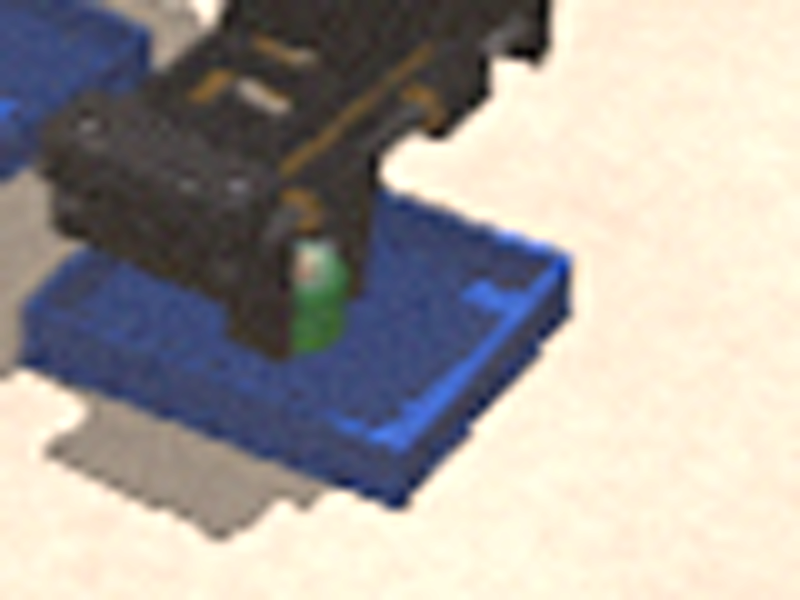

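A 5 N push upward shows the sensor's base is on the tray floor at (320,345). I release, then rise.

Emit:
{"api": "send_rows", "payload": {
  "deltas": [
    {"tx": 0,"ty": 0,"tz": -0.1,"rx": 0,"ry": 0,"rz": 0},
    {"tx": 0,"ty": 0,"tz": -0.1,"rx": 0,"ry": 0,"rz": 0},
    {"tx": 0,"ty": 0,"tz": -0.1,"rx": 0,"ry": 0,"rz": 0},
    {"tx": 0,"ty": 0,"tz": -0.1,"rx": 0,"ry": 0,"rz": 0},
    {"tx": 0,"ty": 0,"tz": -0.1,"rx": 0,"ry": 0,"rz": 0}
  ],
  "claw": 5.5
}}

```text
time: 9.07
position: [0.5307, 0.1831, -0.0212]
tool_rot: [0.995, 0.102, -0.0, 0.0]
ft_force: [0.5, -0.3, 0.8]
grip_width: 0.0528
```

Emit:
{"api": "send_rows", "payload": {
  "deltas": [
    {"tx": 0,"ty": 0,"tz": -1.5,"rx": 0,"ry": 0,"rz": 0},
    {"tx": 0,"ty": 0,"tz": -4,"rx": 0,"ry": 0,"rz": 0},
    {"tx": 0,"ty": 0,"tz": -7.5,"rx": 0,"ry": 0,"rz": 0},
    {"tx": 0,"ty": 0,"tz": -11,"rx": 0,"ry": 0,"rz": 0},
    {"tx": 0,"ty": 0,"tz": -12,"rx": 0,"ry": 0,"rz": 0}
  ]
}}

```text
time: 9.48
position: [0.534, 0.1837, 0.1036]
tool_rot: [0.995, 0.102, 0.004, -0.0]
ft_force: [1.0, -0.1, 0.4]
grip_width: 0.0553
```

```bash
python3 go.py .5457 -.1177 .10 1.775; python3 - <<'E'
from h import *
c=robot.camera('scene')
im=cv2.resize(c['color'][150:210,260:340,::-1],None,fx=10,fy=10,interpolation=cv2.INTER_CUBIC)
cv2.imwrite('pics/s11.png',cv2.convertScaleAbs(im,alpha=2))
E
```

```text
t 9.48 d cm [-4.96 29.75  0.34] rv [ 0.007 -0.006 -1.571] pos [0.534  0.1837 0.1036] f [ 0.98 -0.12  0.36] grip 0.0553
```

View pics/s11.png

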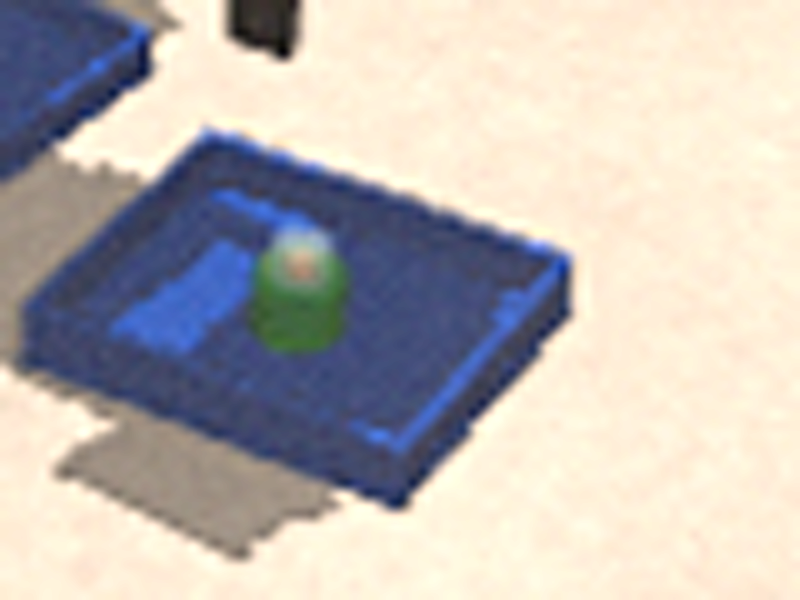

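The sensor stands upright and released in the middle of the larger tray, at (300,300). Next is the knob: translate first, then turn.

Emit:
{"api": "send_rows", "payload": {
  "deltas": [
    {"tx": -0.5,"ty": 3,"tz": 0,"rx": 0,"ry": 0,"rz": 0},
    {"tx": -1,"ty": 6,"tz": 0,"rx": 0,"ry": 0,"rz": 0},
    {"tx": -1.5,"ty": 9,"tz": 0,"rx": 0,"ry": 0,"rz": 0},
    {"tx": -2,"ty": 12,"tz": 0,"rx": 0,"ry": 0,"rz": 0},
    {"tx": -2.5,"ty": 15,"tz": 0,"rx": 0,"ry": 0,"rz": 0}
  ]
}}

```text
time: 9.95
position: [0.5355, 0.03, 0.0976]
tool_rot: [0.995, 0.102, -0.001, -0.0]
ft_force: [0.9, -0.2, -0.9]
grip_width: 0.0546
```

Emit:
{"api": "send_rows", "payload": {
  "deltas": [
    {"tx": -0.5,"ty": 3,"tz": 0,"rx": 0,"ry": 0,"rz": 0},
    {"tx": -1,"ty": 6,"tz": 0,"rx": 0,"ry": 0,"rz": 0},
    {"tx": -1.5,"ty": 9,"tz": 0,"rx": 0,"ry": 0,"rz": 0},
    {"tx": -2,"ty": 12,"tz": 0,"rx": 0,"ry": 0,"rz": 0},
    {"tx": -2.5,"ty": 14.6,"tz": 0,"rx": 0,"ry": 0,"rz": 0}
  ]
}}

```text
time: 10.37
position: [0.5409, -0.1186, 0.0975]
tool_rot: [0.995, 0.101, -0.001, -0.0]
ft_force: [0.1, 0.8, 0.2]
grip_width: 0.0546
```

Emit:
{"api": "send_rows", "payload": {
  "deltas": [
    {"tx": 0,"ty": 0,"tz": 0,"rx": 0,"ry": 0,"rz": -0.11},
    {"tx": 0,"ty": 0,"tz": 0,"rx": 0,"ry": 0,"rz": -0.22},
    {"tx": 0,"ty": 0,"tz": 0,"rx": 0,"ry": 0,"rz": -0.33},
    {"tx": 0,"ty": 0,"tz": 0,"rx": 0,"ry": 0,"rz": -0.44},
    {"tx": 0,"ty": 0,"tz": 0,"rx": 0,"ry": 0,"rz": -0.55}
  ]
}}

```text
time: 10.78
position: [0.5406, -0.1167, 0.0974]
tool_rot: [0.929, 0.37, -0.001, -0.001]
ft_force: [0.7, -0.9, 0.2]
grip_width: 0.055
```

Emit:
{"api": "send_rows", "payload": {
  "deltas": [
    {"tx": 0,"ty": 0,"tz": 0,"rx": 0,"ry": 0,"rz": -0.11},
    {"tx": 0,"ty": 0,"tz": 0,"rx": 0,"ry": 0,"rz": -0.22},
    {"tx": 0,"ty": 0,"tz": 0,"rx": 0,"ry": 0,"rz": -0.33},
    {"tx": 0,"ty": 0,"tz": 0,"rx": 0,"ry": 0,"rz": -0.44},
    {"tx": 0,"ty": 0,"tz": 0,"rx": 0,"ry": 0,"rz": -0.55}
  ]
}}

```text
time: 11.2
position: [0.5407, -0.1165, 0.0974]
tool_rot: [0.793, 0.609, -0.001, -0.001]
ft_force: [-0.6, 0.0, 0.5]
grip_width: 0.0553
```

```bash
python3 go.py .5457 -.1177 .10 1.775; python3 - <<'E'
from h import *
c=robot.camera('scene'); print(px(c,np.array([.5457,-.1177,.07])))
c=robot.camera('top');cv2.imwrite('pics/t5.png',cv2.resize(c['color'][150:250,240:360,::-1],(720,600),interpolation=cv2.INTER_CUBIC))
E
```

```text
t 11.2 d cm [ 0.01  0.51 -0.26] rv [-0.003 -0.001 -0.466] pos [ 0.5407 -0.1165  0.0974] f [-0.59  0.03  0.46] grip 0.0553
[216.97640346 209.99856631]
```

View pics/t5.png

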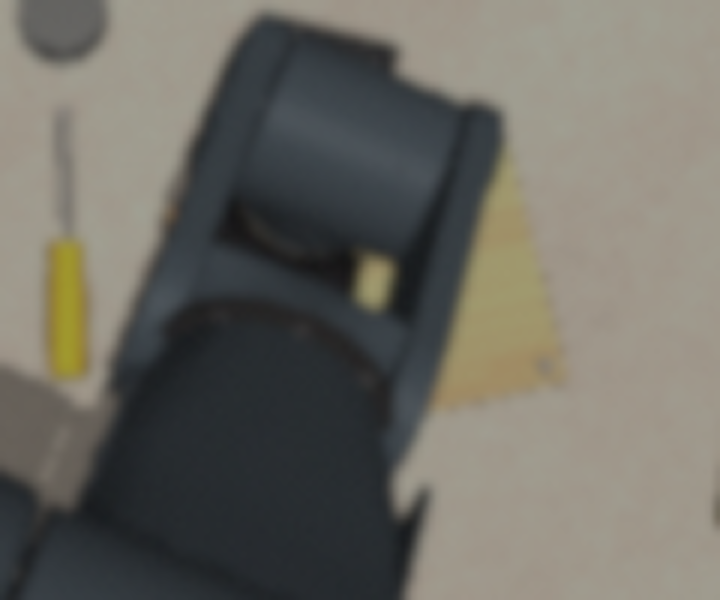

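Emit:
{"api": "send_rows", "payload": {
  "deltas": [
    {"tx": 0,"ty": 0.4,"tz": 0,"rx": 0,"ry": 0,"rz": -0.11},
    {"tx": 0,"ty": 0.4,"tz": 0,"rx": 0,"ry": 0,"rz": -0.22},
    {"tx": 0,"ty": 0.4,"tz": 0,"rx": 0,"ry": 0,"rz": -0.33},
    {"tx": 0,"ty": 0.4,"tz": 0,"rx": 0,"ry": 0,"rz": -0.42},
    {"tx": 0,"ty": 0.4,"tz": 0,"rx": 0,"ry": 0,"rz": -0.47}
  ]
}}

```text
time: 11.72
position: [0.545, -0.1177, 0.098]
tool_rot: [0.632, 0.775, -0.0, -0.001]
ft_force: [-0.0, 0.6, -0.1]
grip_width: 0.0551
```

Emit:
{"api": "send_rows", "payload": {
  "deltas": [
    {"tx": 0,"ty": 0,"tz": 0,"rx": 0,"ry": 0,"rz": 0},
    {"tx": 0,"ty": 0,"tz": 0,"rx": 0,"ry": 0,"rz": 0}
  ]
}}

```text
time: 11.88
position: [0.5452, -0.1177, 0.0983]
tool_rot: [0.633, 0.774, -0.0, -0.001]
ft_force: [0.2, -0.7, -0.9]
grip_width: 0.0548
```

```bash
python3 go.py .545 -.118 .010 1.775; python3 tips.py pics/s12.png
```

```text
t 11.88 d cm [-0.03 -0.01  8.83] rv [-0.001 -0.001 -0.005] pos [ 0.5452 -0.1177  0.0983] f [ 0.17 -0.72 -0.86] grip 0.0548
finger -1 116 tool z of lowest [-0.0353 -0.0341 -0.0338 -0.0337 -0.0335 -0.0326] y [-0.0392 -0.0261] x [-0.0122  0.0093]
finger 1 89 tool z of lowest [-0.036  -0.0359 -0.0357 -0.0354 -0.0337 -0.0326] y [0.0287 0.0419] x [-0.0125  0.0095]
11.9333 [ 0.5453 -0.1177  0.0985] [0.38 0.45 0.4 ] 0.0548
```

View pics/s12.png

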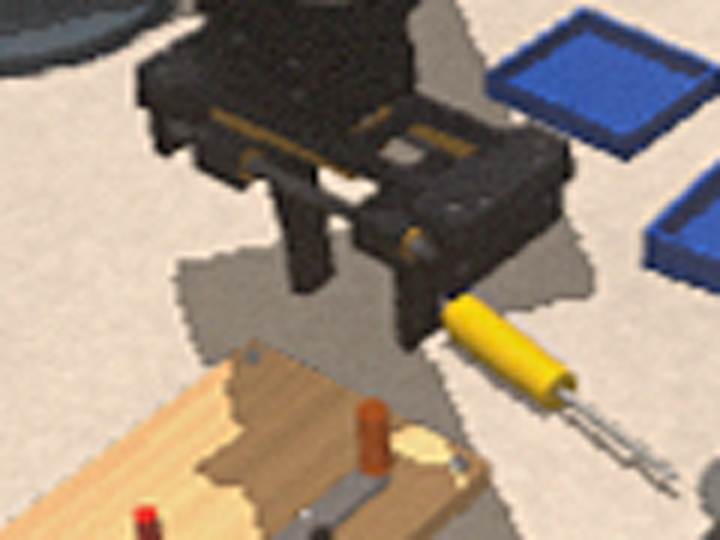

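The fingers hang astride the knob (372,435), tips at (312,285) and (420,345), and the offset is still 34 mm. I descend to a true height of about 0.044.

Emit:
{"api": "send_rows", "payload": {
  "deltas": [
    {"tx": 0,"ty": 0,"tz": 2,"rx": 0,"ry": 0,"rz": 0},
    {"tx": 0,"ty": 0,"tz": 4,"rx": 0,"ry": 0,"rz": 0},
    {"tx": 0,"ty": 0,"tz": 6,"rx": 0,"ry": 0,"rz": 0},
    {"tx": 0,"ty": 0,"tz": 7.8,"rx": 0,"ry": 0,"rz": 0},
    {"tx": 0,"ty": 0,"tz": 8.8,"rx": 0,"ry": 0,"rz": 0}
  ]
}}

```text
time: 12.35
position: [0.5444, -0.1175, 0.009]
tool_rot: [0.633, 0.774, -0.0, -0.002]
ft_force: [-0.7, 0.3, -0.0]
grip_width: 0.055
```

Emit:
{"api": "send_rows", "payload": {
  "deltas": [
    {"tx": 0,"ty": 0,"tz": 0,"rx": 0,"ry": 0,"rz": 0},
    {"tx": 0,"ty": 0,"tz": 0,"rx": 0,"ry": 0,"rz": 0}
  ]
}}

```text
time: 12.52
position: [0.5455, -0.1179, 0.0107]
tool_rot: [0.632, 0.775, -0.0, -0.0]
ft_force: [-0.6, 0.5, 0.7]
grip_width: 0.0548
```

```bash
python3 go.py .545 -.118 .010 1.775; python3 tips.py pics/s13.png
```

```text
t 12.52 d cm [-0.   -0.05  0.07] rv [-0.001 -0.001 -0.002] pos [ 0.5455 -0.1179  0.0107] f [-0.55  0.54  0.73] grip 0.0548
finger -1 104 tool z of lowest [-0.0347 -0.0346 -0.0343 -0.0314 -0.0312 -0.0305] y [-0.0397 -0.0268] x [-0.0116  0.0094]
finger 1 67 tool z of lowest [-0.0361 -0.0349 -0.0348 -0.0344 -0.0334 -0.033 ] y [0.0293 0.0411] x [-0.0123  0.0093]
12.5667 [ 0.5461 -0.1181  0.0115] [ 0.38 -0.52  0.35] 0.055
```

View pics/s13.png

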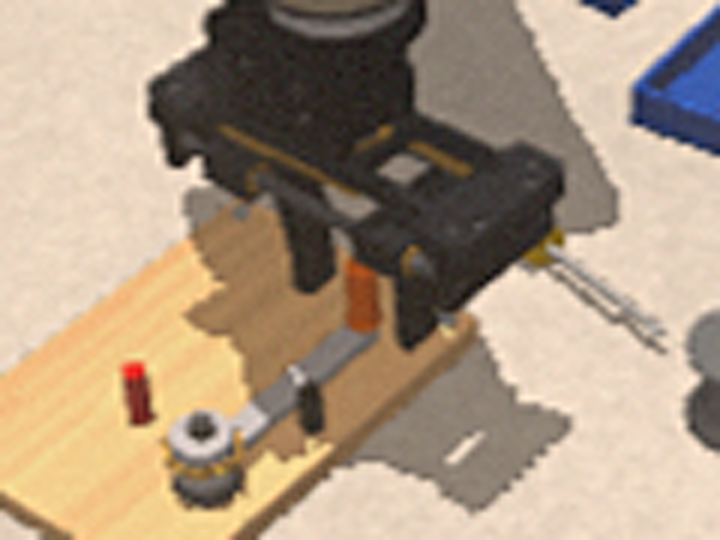

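The knob (362,300) is between the fingers. I close on it at 20 N.

Emit:
{"api": "send_rows", "payload": {
  "deltas": [
    {"tx": 0,"ty": 0,"tz": 0,"rx": 0,"ry": 0,"rz": 0},
    {"tx": 0,"ty": 0,"tz": 0,"rx": 0,"ry": 0,"rz": 0},
    {"tx": 0,"ty": 0,"tz": 0,"rx": 0,"ry": 0,"rz": 0},
    {"tx": 0,"ty": 0,"tz": 0,"rx": 0,"ry": 0,"rz": 0},
    {"tx": 0,"ty": 0,"tz": 0,"rx": 0,"ry": 0,"rz": 0}
  ],
  "claw": 1.0,
  "squeeze": 20
}}

```text
time: 12.98
position: [0.5459, -0.118, 0.0115]
tool_rot: [0.632, 0.775, 0.0, 0.0]
ft_force: [0.0, 0.4, -0.1]
grip_width: 0.0295
```

```bash
python3 tips.py pics/s14.png; python3 - <<'E'
import numpy as np
from h import *
o=robot.get_obs();R=Ro.from_quat(o['tool_rot']);p=o['position']
h0=np.arctan2(*R.as_matrix()[[1,0],0]);print('h',h0)
# arc in current tool axes: pivot known from geometry relative to knob
y=.204; piv=np.array([.5679,-.2254])
k0=np.array([-np.sin(y),np.cos(y)])*.11
for a in np.arange(0,1.16,.1).tolist()+[1.1,1.13]:
    k=np.array([-np.sin(y+a),np.cos(y+a)])*.11
    d=R.inv().apply(np.r_[k-k0,0])*100
    print(round(a,2),d.round(2),'rz',-round(a,2),'world',(piv+k).round(4))
E
```

```text
finger -1 71 tool z of lowest [-0.0385 -0.0376 -0.0373 -0.0373 -0.0361 -0.0331] y [-0.0263 -0.0135] x [-0.0126  0.0078]
finger 1 75 tool z of lowest [-0.0369 -0.0365 -0.0347 -0.0345 -0.0339 -0.0325] y [0.016  0.0296] x [-0.0126  0.0087]
13.0333 [ 0.5458 -0.118   0.0114] [-0.09  0.28 -0.15] 0.0253
h 1.7738128111837224
0.0 [0. 0. 0.] rz -0.0 world [ 0.5456 -0.1177]
0.1 [-0.06 -1.1  -0.  ] rz -0.1 world [ 0.535  -0.1204]
0.2 [-0.22 -2.19 -0.  ] rz -0.2 world [ 0.5247 -0.1243]
0.3 [-0.49 -3.25 -0.  ] rz -0.3 world [ 0.5148 -0.1291]
0.4 [-0.87 -4.28 -0.  ] rz -0.4 world [ 0.5054 -0.1349]
0.5 [-1.35 -5.27 -0.  ] rz -0.5 world [ 0.4967 -0.1416]
0.6 [-1.93 -6.21 -0.  ] rz -0.6 world [ 0.4887 -0.1491]
0.7 [-2.59 -7.08 -0.  ] rz -0.7 world [ 0.4815 -0.1574]
0.8 [-3.34 -7.89 -0.  ] rz -0.8 world [ 0.4751 -0.1663]
0.9 [-4.17 -8.61 -0.  ] rz -0.9 world [ 0.4697 -0.1759]
1.0 [-5.07 -9.25 -0.  ] rz -1.0 world [ 0.4652 -0.186 ]
1.1 [-6.02 -9.8  -0.  ] rz -1.1 world [ 0.4618 -0.1964]
1.1 [-6.02 -9.8  -0.  ] rz -1.1 world [ 0.4618 -0.1964]
1.13 [-6.32 -9.94 -0.  ] rz -1.13 world [ 0.461  -0.1996]
```

View pics/s14.png

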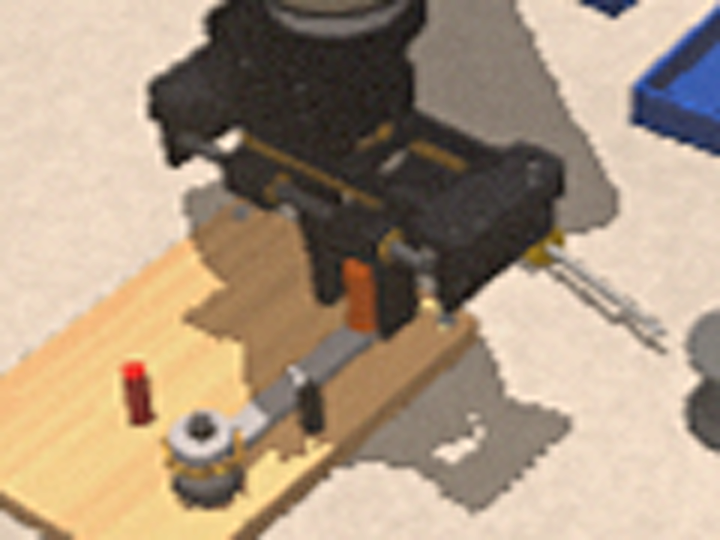

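Still closing (25 mm so far), so I give it a few more rows.

Emit:
{"api": "send_rows", "payload": {
  "deltas": [
    {"tx": 0,"ty": 0,"tz": 0,"rx": 0,"ry": 0,"rz": 0},
    {"tx": 0,"ty": 0,"tz": 0,"rx": 0,"ry": 0,"rz": 0},
    {"tx": 0,"ty": 0,"tz": 0,"rx": 0,"ry": 0,"rz": 0},
    {"tx": 0,"ty": 0,"tz": 0,"rx": 0,"ry": 0,"rz": 0}
  ]
}}

```text
time: 13.37
position: [0.5457, -0.1179, 0.0111]
tool_rot: [0.632, 0.775, 0.0, 0.0]
ft_force: [0.4, 1.0, 0.8]
grip_width: 0.0142
```

```bash
python3 tips.py pics/s15.png
```

```text
finger -1 46 tool z of lowest [-0.0384 -0.0383 -0.0374 -0.0341 -0.0315 -0.0038] y [-0.0197 -0.0038] x [-0.0127 -0.0035]
finger 1 69 tool z of lowest [-0.0364 -0.0361 -0.0358 -0.0357 -0.034  -0.0221] y [0.0089 0.0219] x [-0.0124  0.0085]
13.4167 [ 0.5458 -0.118   0.0111] [-0.57  0.45  0.97] 0.0144
```

View pics/s15.png

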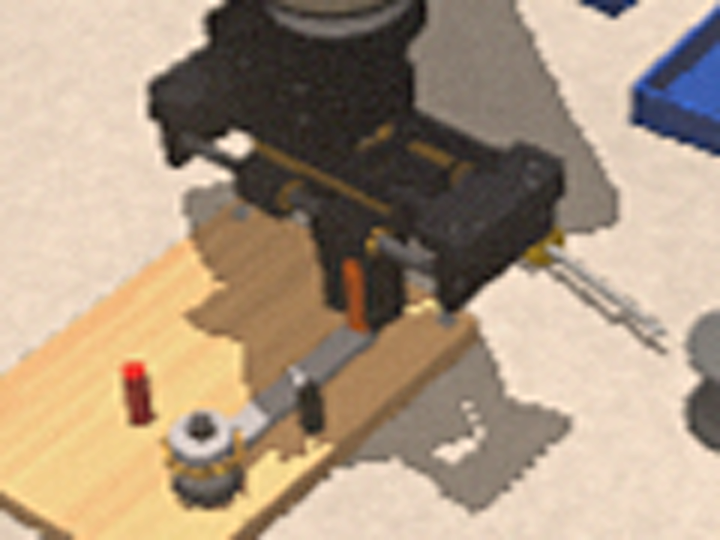

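```bash
python3 - <<'E'
from h import *
c=robot.camera('scene');P=cloud(c);o=robot.get_obs();L=(P-o['position'])@Ro.from_quat(o['tool_rot']).as_matrix()
hs=cv2.cvtColor(c['color'],cv2.COLOR_RGB2HSV);H,S,V=[hs[...,i] for i in range(3)]
k=((H<16)|(H>172))&(S>140)&(abs(L[...,0])<.04)&(abs(L[...,1])<.03)&(P[...,2]>.03)
print(k.sum());q=L[k];print(q.min(0).round(4),q.max(0).round(4),np.median(q,0).round(4));print(q[:25].round(4),o['grip_width'])
E
```

```text
40
[-0.0242 -0.0071 -0.133 ] [-0.0016  0.0214 -0.0253] [-0.0087  0.0024 -0.0507]
[[-2.42e-02  2.14e-02 -1.33e-01]
 [-6.30e-03 -4.80e-03 -6.46e-02]
 [-1.60e-03 -5.60e-03 -6.10e-02]
 [-6.60e-03 -4.90e-03 -6.11e-02]
 [-4.40e-03 -3.10e-03 -6.05e-02]
 [-3.90e-03  3.00e-04 -6.19e-02]
 [-9.30e-03 -2.50e-03 -6.05e-02]
 [-8.70e-03  8.00e-04 -6.19e-02]
 [-8.60e-03  4.70e-03 -6.39e-02]
 [-1.00e-02  9.90e-03 -6.76e-02]
 [-1.20e-02 -2.00e-04 -5.99e-02]
 [-1.04e-02  2.20e-03 -6.00e-02]
 [-8.70e-03  4.40e-03 -6.01e-02]
 [-1.03e-02  9.90e-03 -6.42e-02]
 [-8.50e-03 -1.00e-04 -5.37e-02]
 [-8.80e-03  4.10e-03 -5.62e-02]
 [-1.11e-02  1.04e-02 -6.13e-02]
 [-9.30e-03 -3.60e-03 -4.87e-02]
 [-7.30e-03 -1.70e-03 -4.82e-02]
 [-8.00e-03  3.00e-03 -5.13e-02]
 [-8.10e-03  7.00e-03 -5.35e-02]
 [-1.01e-02  8.00e-04 -4.79e-02]
 [-1.03e-02  4.90e-03 -5.02e-02]
 [-1.15e-02  1.01e-02 -5.39e-02]
 [-1.21e-02  2.40e-03 -4.63e-02]] 0.014817244927818997
```

The knob is centred between the pads: its front face is at tool x about -9 mm, and the pads give about 1.5 mm. I swing along the arc, turning with the arm; because the axes turn with the tool, the same rows serve twice.

Emit:
{"api": "send_rows", "payload": {
  "deltas": [
    {"tx": -0.06,"ty": -1.1,"tz": 0,"rx": 0,"ry": 0,"rz": -0.1},
    {"tx": -0.22,"ty": -2.19,"tz": 0,"rx": 0,"ry": 0,"rz": -0.2},
    {"tx": -0.49,"ty": -3.25,"tz": 0,"rx": 0,"ry": 0,"rz": -0.3},
    {"tx": -0.87,"ty": -4.28,"tz": 0,"rx": 0,"ry": 0,"rz": -0.4},
    {"tx": -1.35,"ty": -5.27,"tz": 0,"rx": 0,"ry": 0,"rz": -0.5}
  ]
}}

```text
time: 13.88
position: [0.4973, -0.1419, 0.0111]
tool_rot: [0.418, 0.908, 0.0, 0.001]
ft_force: [2.5, -0.4, -1.3]
grip_width: 0.0151
```

```bash
python3 go.py .4967 -.1416 .011 2.275; python3 tips.py pics/s16.png
```

```text
t 13.88 d cm [ 0.06 -0.02  0.01] rv [0.001 0.001 0.003] pos [ 0.4973 -0.1419  0.0111] f [ 2.52 -0.4  -1.26] grip 0.0151
finger -1 74 tool z of lowest [-0.0382 -0.0372 -0.0346 -0.0342 -0.0339 -0.0327] y [-0.0175 -0.0052] x [-0.0125  0.0042]
finger 1 56 tool z of lowest [-0.0355 -0.0338 -0.0337 -0.0332 -0.0241 -0.0228] y [0.0084 0.0216] x [-0.0128  0.0062]
13.9333 [ 0.4961 -0.143   0.0111] [1.86 0.64 0.68] 0.0141
```

View pics/s16.png

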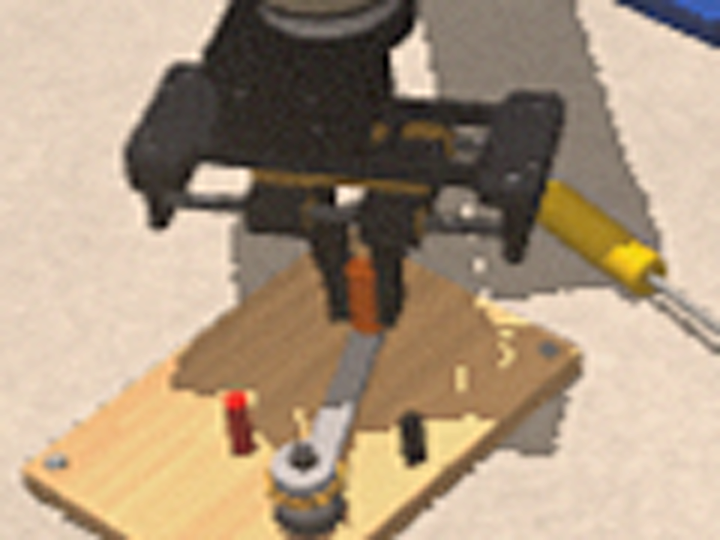

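The arm follows: the knob at (363,300) is held and the arm has left the black pin (413,435). Continuing.

Emit:
{"api": "send_rows", "payload": {
  "deltas": [
    {"tx": -0.06,"ty": -1.1,"tz": 0,"rx": 0,"ry": 0,"rz": -0.1},
    {"tx": -0.22,"ty": -2.19,"tz": 0,"rx": 0,"ry": 0,"rz": -0.2},
    {"tx": -0.49,"ty": -3.25,"tz": 0,"rx": 0,"ry": 0,"rz": -0.3},
    {"tx": -0.87,"ty": -4.28,"tz": 0,"rx": 0,"ry": 0,"rz": -0.4},
    {"tx": -1.35,"ty": -5.27,"tz": 0,"rx": 0,"ry": 0,"rz": -0.5}
  ]
}}

```text
time: 14.35
position: [0.4656, -0.186, 0.0111]
tool_rot: [0.182, 0.983, 0.0, 0.0]
ft_force: [2.3, 2.7, -0.1]
grip_width: 0.0146
```

Emit:
{"api": "send_rows", "payload": {
  "deltas": [
    {"tx": -0.03,"ty": -0.55,"tz": 0,"rx": 0,"ry": 0,"rz": -0.05},
    {"tx": -0.06,"ty": -1.0,"tz": 0,"rx": 0,"ry": 0,"rz": -0.09},
    {"tx": -0.06,"ty": -1.1,"tz": 0,"rx": 0,"ry": 0,"rz": -0.1},
    {"tx": -0.06,"ty": -1.1,"tz": 0,"rx": 0,"ry": 0,"rz": -0.1}
  ]
}}

```text
time: 14.68
position: [0.4621, -0.1964, 0.0111]
tool_rot: [0.135, 0.991, 0.0, 0.0]
ft_force: [1.1, 2.0, 1.3]
grip_width: 0.0148
```

```bash
python3 go.py .4618 -.1964 .011 2.875; python3 tips.py pics/s17.png
```

```text
t 14.68 d cm [ 0.02 -0.01  0.01] rv [ 0.001  0.    -0.004] pos [ 0.4621 -0.1964  0.0111] f [1.09 2.02 1.28] grip 0.0148
finger -1 58 tool z of lowest [-0.0382 -0.0375 -0.0347 -0.0338 -0.033  -0.0114] y [-0.0211 -0.007 ] x [-0.0128  0.0003]
finger 1 73 tool z of lowest [-0.0368 -0.0356 -0.035  -0.0333 -0.0306 -0.0296] y [0.0063 0.019 ] x [-0.0126  0.0059]
14.7333 [ 0.4621 -0.1962  0.0111] [1.1  1.99 0.8 ] 0.0149
```

View pics/s17.png

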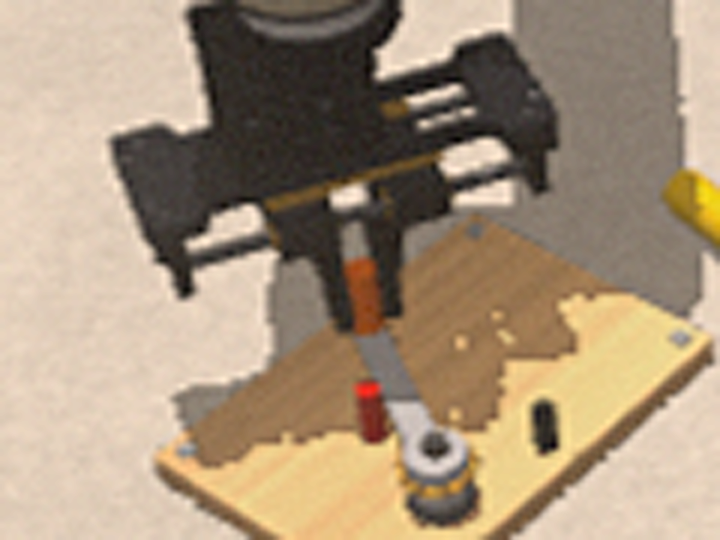

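The arm now lies by the red pin (370,410). To confirm contact I press on in small steps and watch the force.

Emit:
{"api": "send_rows", "payload": {
  "deltas": [
    {"tx": 0,"ty": -0.15,"tz": 0,"rx": 0,"ry": 0,"rz": -0.014},
    {"tx": 0,"ty": -0.15,"tz": 0,"rx": 0,"ry": 0,"rz": -0.014},
    {"tx": 0,"ty": -0.15,"tz": 0,"rx": 0,"ry": 0,"rz": -0.014}
  ]
}}

```text
time: 14.98
position: [0.4617, -0.1978, 0.0111]
tool_rot: [0.127, 0.992, 0.0, 0.0]
ft_force: [0.9, 2.9, 1.5]
grip_width: 0.0149
```

Emit:
{"api": "send_rows", "payload": {
  "deltas": [
    {"tx": 0,"ty": -0.15,"tz": 0,"rx": 0,"ry": 0,"rz": -0.014},
    {"tx": 0,"ty": -0.15,"tz": 0,"rx": 0,"ry": 0,"rz": -0.014},
    {"tx": 0,"ty": -0.15,"tz": 0,"rx": 0,"ry": 0,"rz": -0.014}
  ]
}}

```text
time: 15.23
position: [0.4613, -0.1993, 0.0111]
tool_rot: [0.12, 0.993, 0.0, 0.0]
ft_force: [2.6, 4.9, 1.4]
grip_width: 0.0145
```

Emit:
{"api": "send_rows", "payload": {
  "deltas": [
    {"tx": 0,"ty": -0.15,"tz": 0,"rx": 0,"ry": 0,"rz": 0},
    {"tx": 0,"ty": -0.15,"tz": 0,"rx": 0,"ry": 0,"rz": 0},
    {"tx": 0,"ty": -0.15,"tz": 0,"rx": 0,"ry": 0,"rz": 0}
  ]
}}

```text
time: 15.48
position: [0.4611, -0.1996, 0.011]
tool_rot: [0.12, 0.993, 0.001, 0.0]
ft_force: [4.4, 7.9, 2.5]
grip_width: 0.0143
```

```bash
python3 - <<'E'
from h import *
F=[]
for i in range(4):
    c=robot.camera('scene'); o=robot.get_obs(); F.append(o['ft_force'])
print(np.mean(F,0),o['position'],o['grip_width'],o['time'],o['q'])
t=np.array([-np.sin(.204+1.1-np.pi/2+np.pi/2),0])
x0,y0=150,190
im=cv2.resize(c['color'][y0:y0+60,x0:x0+80,::-1],None,fx=10,fy=10,interpolation=cv2.INTER_CUBIC); im=cv2.convertScaleAbs(im,alpha=1.8)
piv=np.array([.5679,-.2254])
d=lambda X:tuple((((px(c,np.array(X))-[x0,y0])+.5)*10).astype(int).tolist())
for a,col in ((1.10,(255,0,255)),(1.0,(255,255,0))):
    e=np.array([-np.sin(.204+a),np.cos(.204+a)]); n=np.array([-e[1],e[0]])*.008
    for s in(-1,1): cv2.line(im,d(np.r_[piv+e*.03+s*n,.034]),d(np.r_[piv+e*.10+s*n,.034]),col,1)
cv2.imwrite('pics/s18.png',im)
cv2.imwrite('pics/s18b.png',cv2.resize(c['color'][...,::-1],(800,600)))
s=c['color'][150:210,260:340,::-1]; cv2.imwrite('pics/s19.png',cv2.convertScaleAbs(cv2.resize(s,None,fx=8,fy=8),alpha=2))
E
```

```text
[5.2556659  8.02932958 1.94325199] [ 0.46114674 -0.1995801   0.01103584] 0.014860899363422657 15.6833 [-0.63242129  0.67143656  1.87696094  0.00321477  0.59387788 -1.96491859]
```

View pics/s18.png

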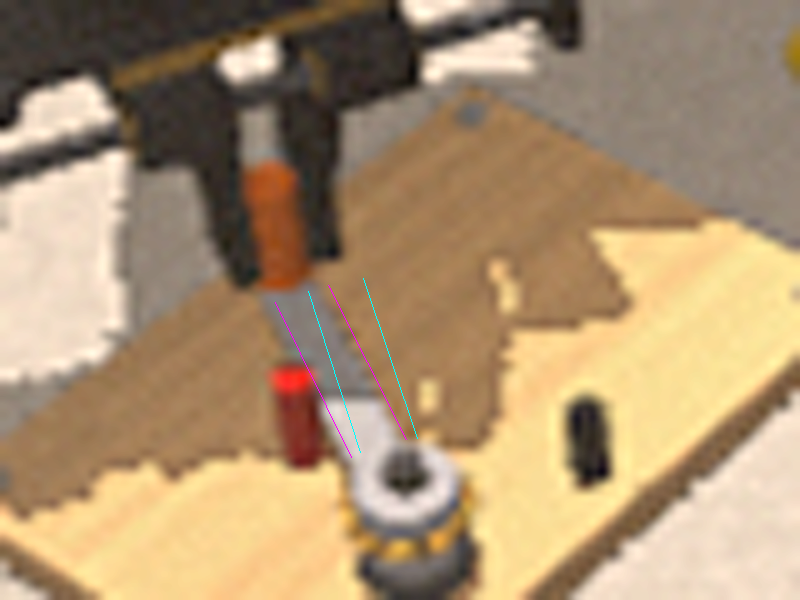

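View pics/s18b.png

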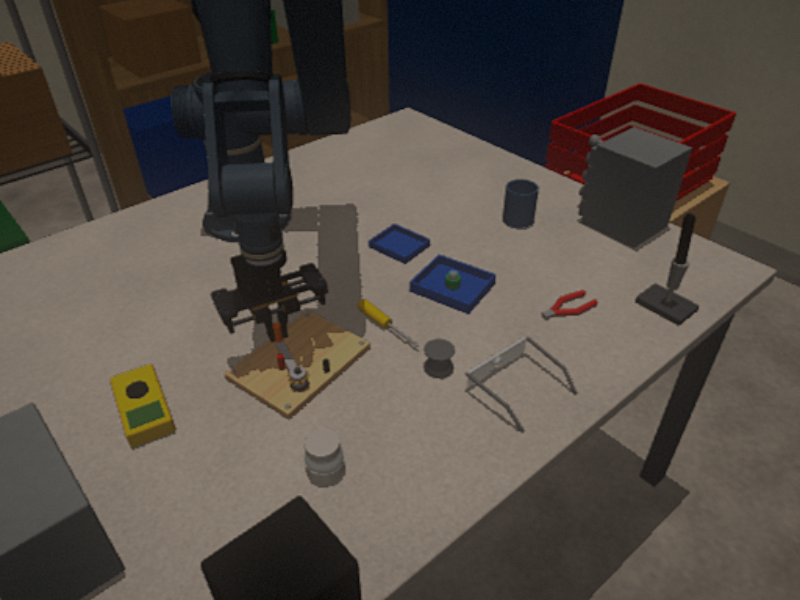

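The arm lies against the red pin (edge at (320,400)) and parallel to the 1.10 rad line. The last 1.5 mm of command raised the force to about 9.6 N with almost no motion, so it is on the stop. The sensor stands in the tray (453,280) and the bystanders are where they were. I hold briefly, then hand in.

Emit:
{"api": "send_rows", "payload": {
  "deltas": [
    {"tx": 0,"ty": 0,"tz": 0,"rx": 0,"ry": 0,"rz": 0},
    {"tx": 0,"ty": 0,"tz": 0,"rx": 0,"ry": 0,"rz": 0},
    {"tx": 0,"ty": 0,"tz": 0,"rx": 0,"ry": 0,"rz": 0},
    {"tx": 0,"ty": 0,"tz": 0,"rx": 0,"ry": 0,"rz": 0},
    {"tx": 0,"ty": 0,"tz": 0,"rx": 0,"ry": 0,"rz": 0}
  ]
}}

```text
time: 16.1
position: [0.4612, -0.1996, 0.011]
tool_rot: [0.12, 0.993, 0.001, 0.0]
ft_force: [4.9, 8.3, 1.6]
grip_width: 0.0147
```

```bash
python3 - <<'E'
from h import *
o=robot.get_obs();print(o['time'],o['position'],o['ft_force'],o['grip_width'])
print(robot.hand_in())
E
```

```text
16.1 [ 0.46117784 -0.19959792  0.01104756] [4.9201922  8.33728181 1.57740047] 0.014704225467224413
the job is handed in; nothing more can be done
None
```

I moved the sensor into the larger blue tray and let it go. Then I swung the spring arm to the red stop and handed in at 16.1 s, still holding it there. `hand_in()` gives no verdict, so this rests on my own checks.

- **Sensor:** it was gripped at 5 N and lowered until the wrist read about 5 N of contact before release. The pictures show it upright and free near the middle of the tray.
- **Spring arm:** the knob is gripped at 20 N. In the last picture the arm lies against the red pin and parallel to the 1.10 rad line. The last 1.5 mm of commanded push raised the wrist force to about 9.6 N with almost no motion, and it held there for the 0.6 s before hand-in.
- **Bystanders:** all look unmoved in the last scene picture; I judged this by eye and did not measure it.
- **Disagreements:**
  - The reported TCP height read about 34 mm lower than the fingertips in the depth images. I worked from the camera heights, and the tray contact came within about 1 mm of the height I expected.
  - The gripper read about 14.7 mm on the 16 mm knob. I put that down to soft pads, since the depth image showed the knob centred.

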